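# Load the bench shear for the next cut

### The job

Load the bench lever shear for the next cut: push its counterweighted blade arm up past its balance point, so that it falls back and stays raised by itself. Then slide the loose wooden strip along the bed, under the raised blade, until its long side lies flat against the fence and its end touches the length stop. Push gently, do not lift the strip, do not shift the length stop, and leave everything else where it lies.

Things in the scene. Friction and masses are not known exactly. Their poses are not given: they have to be found in the camera images.
- shear: Grey cast bench lever shear, fixed to the bench. Origin on the bench top below the bed. Axes: x from its front to the hinge side, y left along the fence, z up. Bed: flat, top at z = 50 mm, x = -110 to 130, y = -90 to 190 mm. Cutting line: the bed's right edge, y = -90; right of it only the outer hinge cheek (x = 79 to 141), the gauge rod (x = 40, 12 mm thick, 22 mm up) and the stop.
- blade_arm (a joint): Blade arm's angle, rad: 0 = down (blade bars the strip's way), 1.26 = raised, back on its buffer. Hinge axis: the shear's y through pivot; the arm reaches to -x, bar and blade within y = -107 to -91 mm of the shear. Counterweight behind the pivot: below about 0.7 rad it falls down, above it falls back to 1.26 and stays. Lifting at the handle takes 3 to 4 N at first, less later.
- pivot (a point): Middle of the arm's hinge, 115 mm above the bench, at x = 110, y = -99 mm of the shear.
- handle_mid (a point): Middle of the arm's dark wooden cross handle, on its axis: round bar 28 mm thick, 100 mm long, pointing to the shear's right (-y) from the arm's front end, free all round (165 mm of air beneath with the arm down). Arm down: 190 mm before the pivot (-x), 65 mm above and 66 mm right of it; swings up and back about the pivot at radius 201 mm.
- fence_face (a point): Point at the foot of the fence's face, on the bed (50 mm over the bench), in the shear's axes. The fence is a steel bar along y, its face at x = 70 mm of the shear looking to -x, from y = -80 to 170 mm, 24 mm high.
- stop_face (a point): Middle of the length stop's face that the strip's end shall touch, 6 mm above the bed, in the shear's axes; it looks to +y and stands 35 to 67 mm right of the cutting line. A steel plate 40 mm wide (along x), its top 80 mm over the bench, clamped on the rod: it gives way only at about 30 N.
- strip_center (a point): Centre (half-way up) of the loose light wooden strip that lies on the bed, left of the blade: 60 mm (its x) by 160 mm (its y) by 12 mm thick, 70 g. At the start it is 18 to 40 mm off the fence and turned up to 0.15 rad.
- strip_end (a point): Middle of the strip's right-hand end (80 mm to its own -y from its centre, 6 mm above the bed), the end that comes to the length stop. Axes as the strip's.
- eraser_b: Rubber eraser 19x42x13 mm in a blue sleeve, loose on the bed's front left corner; stays where it is.
- cut_piece: A piece already cut, 60x50x12 mm, loose on the bench to the right of the shear; stays where it is.
- cut_piece2: Another piece already cut, the same size, beside the first; stays where it is.
There are look-alikes about, which are no part of the job. Of the things that look like the part that bears strip_center, the larger one is meant.

How it is judged:
By the outcome, as a careful person would: the job done as asked, in the order asked, and still so for the second after the job is handed in, with the robot touching nothing.
It also fails if it takes over 70 s, if anything falls off the work surface, if the arm or the gripper's body presses on something with over 40 N, if the wrist force passes 120 N, or if a joint passes its speed limit or range.

### The arm

A 6-joint arm with a two-finger parallel gripper is mounted at the origin on a cart in front of the work surface, level with it; the furniture and walls round the work are solid. World frame = base frame: x ahead of the robot, y to its left, z up, the work surface at z = 0. Lengths are in m, angles in rad, forces in N, time in s.
With the tool pointing down it reaches from about 0.225 to 0.875 m from the base axis. Payload 3.4 kg.
Tool frame: the origin (TCP) lies on the mounting face of the last link; the fingertips stand 173 mm ahead of it and the grasp point (between the pads) lies 155 mm ahead of it; x points along the fingers, y is the direction in which the jaws open and shut, and the axes are right-handed (so a half turn about x gives the same grasp; the last joint's range is limited). The gripper opens to 85 mm and grips with 20 to 120 N. Pads are 22 mm wide; open, the fingers measure 114 mm over their backs; the gripper's body (76 mm by 85 mm) begins 54 mm behind the grasp point. The pads swing forward as they close: fully open they stand 13 mm farther back than shut.
Start: joints at [1.114, 0.276, 1.505, -0, 1.361, -0.121], TCP at [0.189, 0.543, 0.405] pointing down, gripper open.
Joint ranges: [-2.89, 2.89], [-0.75, 2.08], [0.22, 2.7], [-1.18, 4.32], [0.11, 2.71], [-2.7, 2.7]. Speed limits (rad/s): [2.57, 2.57, 3.14, 3.14, 3.14, 3.14].

### API

Orientations are given as a unit quaternion [w, x, y, z].
In Python, from rig import manip gives the robot as it stands.
- The arm moves only by the tool arm_command, never from a script. Its argument "targets" is a list of rows, each an object with "dp": the shift along the tool's x, y, z in m, a list of three; "turn": the turn, a rotation vector about the tool's x, y, z in degrees, a list of three; "grip": the opening, from -1 (shut) to 1 (fully open). In form: [{"dp": [tx, ty, tz], "turn": [wx, wy, wz], "grip": grip}, ...]. A call has 1 to 8 rows; each row shifts and turns the commanded pose from where the row before left it, along the tool's axes as they then stand; what a row does not reach is not made up. A row lasts 1/10 s, in which the tool goes at most 50 mm and 8.59 degrees, less where a joint would pass 70% of its speed; a pose out of reach is approached as far as the arm can. A call with a gripper value outside its range is refused whole. The fingers move at their own pace and stop on an object; "grip_force" is the grip in N (left out, the last holds). Time passes only in rows, so rows that do not move let the fingers close. It gives the time, the measured TCP pose, the force and the opening at its end, in the units of the state.
- manip.get_state(): the state, without advancing time (a new reading comes with each control period).
- manip.get_image(name): name is "scene" or "top"; returns the picture (400x640x3 uint8, red, green, blue); there is no depth.
- manip.calibration(name): a dict with "fx", "fy", "cx", "cy" (pixels), "R" (3x3) and "t" (3): a world point X has camera coordinates R X + t. Camera axes: x right, y down, z forward; pixel columns grow to the right and rows downward; lengths in m; the calibration is good to about 2 mm. A picture is of the moment at which its call begins. calibration takes no time and is no camera call.
- manip.sign_off(): hands the job in, once; it reports no verdict.
The state is a dict: "clock": time; "qpos": joint angles; "qd": joint speeds; "effort": joint torques, N m; "position": TCP position; "ee_rot": TCP orientation; "contact_force": force on the tool from outside, world axes, zero at the start; "moment": the same for the moment, N m; "width": finger opening in m.
Only numpy, scipy, OpenCV 4.12 (cv2) and the standard library are available. Lean on these libraries where they do the work, as an engineer would, in place of code of your own. Each camera call takes 0.05 s, during which the arm holds its last target.

## Working session

There is one attempt and no reset: what is moved stays moved. The work goes in short steps, Python scripts to look and compute and a tool call to move; the robot and the scene stay as the last step left them, time stands still between calls to the robot, and variables do not carry over. Pictures are saved under pics/ and viewed, and the job is handed in when it is done.

Besides the shell and the picture viewer there is one more tool, called after ">>>" as name(argument=value, ...), one argument or row to a line, values as JSON. arm_command: Moves the arm, as the interface text tells. Its arguments: {"type":"object","properties":{"targets":{"type":"array"},"grip_force":{"type":"number"}},"required":["targets"]}

```bash
mkdir -p pics; ls; python3 - <<'E'
from rig import manip
import cv2
for n in("scene","top"):
    im=manip.get_image(n); cv2.imwrite(f"pics/{n}0.png",im[:,:,::-1])
    c=manip.calibration(n); print(n,c)
print(manip.get_state())
E
```

```text
pics
scene {'fx': 388.90343079422587, 'fy': 388.90343079422587, 'cx': 321.4920552202276, 'cy': 208.6872699764702, 'R': array([[ 0.76104821, -0.64853968,  0.01420936],
       [-0.35377723, -0.43331155, -0.82890456],
       [ 0.54373457,  0.62580939, -0.55920955]]), 't': array([-0.47875793,  0.27164983,  0.69635841])}
top {'fx': 434.0628537603166, 'fy': 434.0628537603166, 'cx': 313.04724216031457, 'cy': 202.25345363487241, 'R': array([[-0.02227142, -0.99973821,  0.00524351],
       [-0.97439998,  0.02053272, -0.22388185],
       [ 0.22371557, -0.01009544, -0.97460219]]), 't': array([-0.06055644,  0.59358698,  0.9564452 ])}
{'clock': 0.1, 'qpos': array([ 1.11400806e+00,  2.76523454e-01,  1.50600640e+00, -1.69747209e-05,
        1.36071818e+00, -1.20995701e-01]), 'qd': array([-0.00059806, -0.00048543, -0.00295742, -0.001038  ,  0.00215989,
       -0.00017067]), 'effort': array([ 2.67213354e-04, -4.17698622e+01, -2.46404260e+01, -3.66190861e-04,
        5.85827802e-03,  1.04150945e-05]), 'position': array([0.18939264, 0.54270946, 0.40393077]), 'ee_rot': array([ 0.69700266,  0.11759965,  0.69732488, -0.11872502]), 'contact_force': array([0.40250036, 0.19915928, 0.65838553]), 'moment': array([-0.07003514,  0.0070337 ,  0.00751816]), 'width': 0.08547606297703107}
```

View pics/scene0.png

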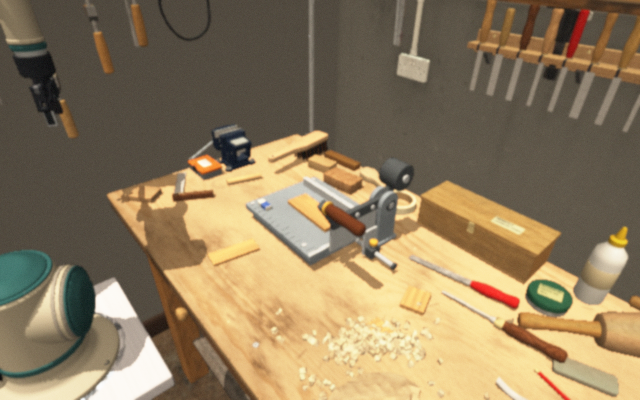

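View pics/top0.png

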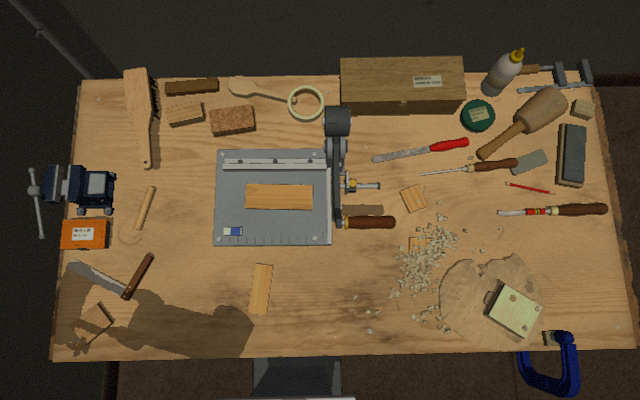

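```bash
cat > h.py <<'E'
import numpy as np, cv2
from rig import manip
def proj(n,X):
    c=manip.calibration(n);p=np.asarray(X,float)@c["R"].T+c["t"]
    return np.stack([c["fx"]*p[...,0]/p[...,2]+c["cx"],c["fy"]*p[...,1]/p[...,2]+c["cy"]],-1)
def cast(n,uv,z):
    c=manip.calibration(n);uv=np.atleast_2d(uv).astype(float)
    d=np.stack([(uv[:,0]-c["cx"])/c["fx"],(uv[:,1]-c["cy"])/c["fy"],np.ones(len(uv))],-1)@c["R"]
    o=-c["R"].T@c["t"]; return o+d*((z-o[2])/d[:,2])[:,None]
def tri(uvs):
    A=[];b=[]
    for n,uv in uvs:
        c=manip.calibration(n);P=np.array([[c["fx"],0,c["cx"]],[0,c["fy"],c["cy"]],[0,0,1]])@np.c_[c["R"],c["t"]]
        for i in(0,1):
            r=uv[i]*P[2]-P[i];A.append(r[:3]);b.append(-r[3])
    return np.linalg.lstsq(np.array(A),np.array(b),rcond=None)[0]
E
python3 - <<'E'
import cv2
a=cv2.imread("pics/top0.png")[90:255,200:410];cv2.imwrite("pics/ctop0.png",cv2.resize(a,None,fx=3.6,fy=3.6,interpolation=cv2.INTER_CUBIC))
a=cv2.imread("pics/scene0.png")[150:280,235:435];cv2.imwrite("pics/cscene0.png",cv2.resize(a,None,fx=4,fy=4,interpolation=cv2.INTER_CUBIC))
E
```

```text
(no output)
```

View pics/ctop0.png

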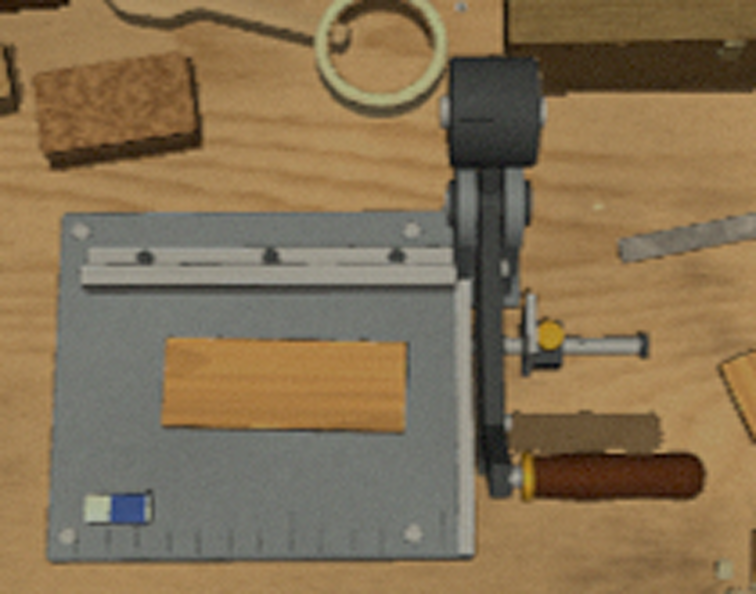

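View pics/cscene0.png

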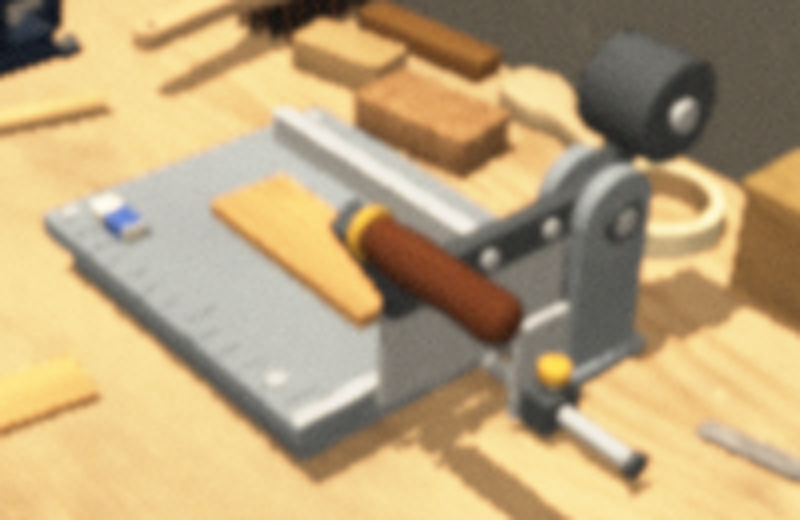

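```bash
cat > meas.py <<'E'
from h import *
def rect(im,roi,lo,hi,minA=100):
    x0,y0,x1,y1=roi;s=cv2.resize(im[y0:y1,x0:x1],None,fx=4,fy=4,interpolation=cv2.INTER_CUBIC)
    m=cv2.inRange(cv2.cvtColor(s,cv2.COLOR_RGB2HSV),lo,hi)
    m=cv2.morphologyEx(m,cv2.MORPH_OPEN,np.ones((5,5)))
    cs,_=cv2.findContours(m,0,1);c=max(cs,key=cv2.contourArea)
    return (c[:,0,:]+.5)/4-.5+[x0,y0]
def strip(im,roi=(225,165,328,225)):
    c=rect(im,roi,(5,90,90),(25,255,255))
    w=cast("top",c,0.062)[:,:2]
    return w,cv2.minAreaRect((w*1000).astype(np.float32))
E
python3 - <<'E'
from meas import *
im=cv2.imread("pics/top0.png")[:,:,::-1].copy()
w,r=strip(im);print("strip",r)
px=lambda l:[(200+a/3.6-.4,90+b/3.6-.4) for a,b in l]
b=cast("top",px([(62,213),(48,560),(473,557)]),.05);print("bed TL BL BR",b.round(4),np.linalg.norm(b[0]-b[1]),np.linalg.norm(b[2]-b[1]))
for n,z,l in(("fence foot",.05,[(82,287),(455,287)]),("fence top front",.074,[(82,267),(455,267)])):print(n,cast("top",px(l),z).round(4))
print("handle", cast("top",px([(535,475),(700,475)]),.18).round(4))
print("counterw", cast("top",px([(495,110)]),.16).round(4))
E
```

```text
strip ((609.7747802734375, 8.171089172363281), (160.477294921875, 62.13483428955078), 87.52153015136719)
bed TL BL BR [[ 0.7365  0.1607  0.05  ]
 [ 0.4979  0.1633  0.05  ]
 [ 0.4939 -0.1135  0.05  ]] 0.23858776155877703 0.27681746175109795
fence foot [[ 0.6832  0.1458  0.05  ]
 [ 0.678  -0.107   0.05  ]]
fence top front [[ 0.6895  0.1412  0.074 ]
 [ 0.6844 -0.1064  0.074 ]]
handle [[ 0.5238 -0.1442  0.18  ]
 [ 0.5217 -0.2393  0.18  ]]
counterw [[ 0.7582 -0.1305  0.16  ]]
```

```bash
python3 - <<'E'
from meas import *
import numpy as np
im=cv2.imread("pics/top0.png").astype(int)
g=im.mean(2)
print("fence rows 150-178, cols avg 240-270, 285-310"); 
for r in range(146,176): print(r,g[r,232:238].mean().round(),g[r,250:266].mean().round(),g[r,284:304].mean().round())
print("front edge")
for r in range(236,252): print(r,g[r,245:270].mean().round(),g[r,290:310].mean().round())
print("left edge",[(c,g[180:190,c].mean().round()) for c in range(208,224)],[(c,g[215:225,c].mean().round()) for c in range(208,224)])
print("right edge",[(c,g[205:215,c].mean().round()) for c in range(320,336)])
E
python3 - <<'E'
import cv2
a=cv2.imread("pics/top0.png")[140:185,215:335];cv2.imwrite("pics/cf.png",cv2.resize(a,None,fx=6.6,fy=6.6,interpolation=cv2.INTER_NEAREST))
E
```

```text
fence rows 150-178, cols avg 240-270, 285-310
146 116.0 130.0 133.0
147 112.0 132.0 128.0
148 110.0 127.0 117.0
149 91.0 107.0 109.0
150 113.0 114.0 114.0
151 112.0 114.0 114.0
152 112.0 114.0 114.0
153 114.0 115.0 114.0
154 115.0 115.0 114.0
155 114.0 115.0 114.0
156 114.0 115.0 114.0
157 112.0 114.0 109.0
158 125.0 124.0 108.0
159 151.0 151.0 150.0
160 143.0 147.0 151.0
161 146.0 150.0 150.0
162 133.0 134.0 141.0
163 99.0 103.0 128.0
164 149.0 147.0 151.0
165 145.0 145.0 151.0
166 149.0 148.0 150.0
167 153.0 151.0 152.0
168 141.0 138.0 140.0
169 51.0 50.0 63.0
170 65.0 68.0 70.0
171 84.0 88.0 94.0
172 120.0 120.0 117.0
173 119.0 119.0 115.0
174 119.0 118.0 114.0
175 118.0 117.0 114.0
front edge
236 114.0 113.0
237 112.0 112.0
238 111.0 113.0
239 109.0 113.0
240 111.0 113.0
241 112.0 113.0
242 111.0 113.0
243 113.0 113.0
244 105.0 99.0
245 76.0 66.0
246 102.0 111.0
247 131.0 128.0
248 129.0 124.0
249 129.0 123.0
250 128.0 124.0
251 127.0 123.0
left edge [(208, np.float64(126.0)), (209, np.float64(125.0)), (210, np.float64(125.0)), (211, np.float64(127.0)), (212, np.float64(127.0)), 
[... 426 characters left out ...]
float64(114.0)), (214, np.float64(105.0)), (215, np.float64(116.0)), (216, np.float64(113.0)), (217, np.float64(114.0)), (218, np.float64(114.0)), (219, np.float64(115.0)), (220, np.float64(115.0)), (221, np.float64(115.0)), (222, np.float64(114.0)), (223, np.float64(114.0))]
right edge [(320, np.float64(112.0)), (321, np.float64(111.0)), (322, np.float64(111.0)), (323, np.float64(111.0)), (324, np.float64(110.0)), (325, np.float64(112.0)), (326, np.float64(111.0)), (327, np.float64(131.0)), (328, np.float64(151.0)), (329, np.float64(153.0)), (330, np.float64(149.0)), (331, np.float64(111.0)), (332, np.float64(47.0)), (333, np.float64(32.0)), (334, np.float64(26.0)), (335, np.float64(41.0))]
```

View pics/cf.png

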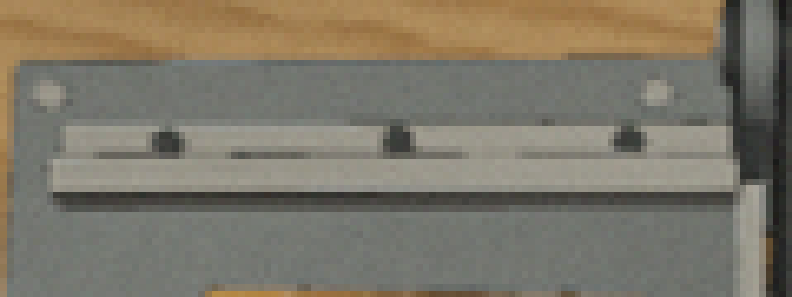

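```bash
python3 - <<'E'
from meas import *
print("ftop",cast("top",[(258,168.5),(294,168.5)],.074).round(4))
print("ffoot",cast("top",[(258,171.6),(294,171.5)],.05).round(4))
print("front",cast("top",[(258,244.3),(300,244.2)],.05).round(4))
print("rear",cast("top",[(258,149),(300,149)],.05).round(4))
print("left",cast("top",[(216,185),(213.9,220)],.05).round(4), "right",cast("top",[(331,210)],.05).round(4))
print("fence ends",cast("top",[(223,168),(325.5,168)],.074).round(4))
print("strip fr", [ (r) for r in cast("top",[(245,184),(313,184.7),(245,209),(312,210)],.062).round(4).tolist()])
print("stop", cast("top",[(200+526/3.6,90+332/3.6)],.08).round(4))
for n,p in (("strip",(279,196)),):
  pass
E
python3 - <<'E'
from meas import *
im=cv2.imread("pics/top0.png")[:,:,::-1].copy()
w,r=strip(im);print(cv2.boxPoints(r).round(1),r)
# handle mid by triangulation: top handle mask / scene handle
t=np.array([200+535/3.6,90+475/3.6]);t2=np.array([200+703/3.6,90+476/3.6])
s=np.array([235+366/4,150+233/4]);s2=np.array([235+515/4,150+318/4])
a=tri([("top",t),("scene",s)]);b=tri([("top",t2),("scene",s2)]);print(a,b)
print("pivot?",tri([("scene",(235+625/4,150+222/4)),("top",(345.5,90+195/3.6))]))
E
```

```text
ftop [[ 0.676   0.056   0.074 ]
 [ 0.6742 -0.0298  0.074 ]]
ffoot [[ 0.6756  0.0589  0.05  ]
 [ 0.6741 -0.0289  0.05  ]]
front [[ 0.4977  0.0578  0.05  ]
 [ 0.4958 -0.0407  0.05  ]]
rear [[ 0.7338  0.0592  0.05  ]
 [ 0.7317 -0.0444  0.05  ]]
left [[0.6439 0.1602 0.05  ]
 [0.5579 0.1628 0.05  ]] right [[ 0.5762 -0.1161  0.05  ]]
fence ends [[ 0.6789  0.1394  0.074 ]
 [ 0.6739 -0.1049  0.074 ]]
strip fr [[0.6416, 0.0883, 0.062], [0.6365, -0.0743, 0.062], [0.5804, 0.0875, 0.062], [0.5747, -0.0706, 0.062]]
stop [[ 0.636  -0.1522  0.08  ]]
[[575.3 -70.6]
 [637.3 -73.3]
 [644.3  87. ]
 [582.2  89.7]] ((609.7747802734375, 8.171089172363281), (160.477294921875, 62.13483428955078), 87.52153015136719)
[ 0.52048709 -0.14344783  0.18237883] [ 0.52068635 -0.24177132  0.18454864]
pivot? [ 0.7191616  -0.15118681  0.1093774 ]
```

```bash
cat >> h.py <<'E'
from scipy.spatial.transform import Rotation as Ro
def st():
    s=manip.get_state();q=s["ee_rot"];return s,np.array(s["position"]),Ro.from_quat([q[1],q[2],q[3],q[0]])
def rotd(b,yaw=0,sgn=1):
    # tool x at b deg below horizontal, heading yaw(deg); tool y = sgn*left
    b=np.radians(b);x=np.array([np.cos(b),0,-np.sin(b)]);y=np.array([0,sgn,0.]);z=np.cross(x,y)
    return Ro.from_euler("z",yaw,degrees=True)*Ro.from_matrix(np.c_[x,y,z])
def delta(p,Rt,n=1):
    s,p0,R0=st();d=R0.inv().apply(np.asarray(p)-p0);tv=np.degrees((R0.inv()*Rt).as_rotvec())
    print("now",p0.round(4),"\n",R0.as_matrix().round(3),"\nF",s["contact_force"].round(2),"w",round(s["width"],4),"q",s["qpos"].round(2),"t",s["clock"])
    print("total dp(start tool axes)",d.round(4),"turn",tv.round(2)," rows>=",max(np.linalg.norm(d)/.05,np.linalg.norm(tv)/8.59))
E
python3 - <<'E'
from h import *
for s in(1,-1):delta([.40,-.205,.40],rotd(90,0,s))
E
```

```text
now [0.1894 0.5427 0.4039] 
 [[-0.001  0.33   0.944]
 [-0.001  0.944 -0.33 ]
 [-1.    -0.002 -0.   ]] 
F [0.4  0.2  0.66] w 0.0855 q [ 1.11  0.28  1.51 -0.    1.36 -0.12] t 0.1
total dp(start tool axes) [ 0.0049 -0.6365  0.4452] turn [-19.24  -0.03   0.09]  rows>= 15.53628464295008
now [0.1894 0.5427 0.4039] 
 [[-0.001  0.33   0.944]
 [-0.001  0.944 -0.33 ]
 [-1.    -0.002 -0.   ]] 
F [0.4  0.2  0.66] w 0.0855 q [ 1.11  0.28  1.51 -0.    1.36 -0.12] t 0.1
total dp(start tool axes) [ 0.0049 -0.6365  0.4452] turn [1.6076e+02 1.3000e-01 4.0000e-02]  rows>= 18.71486767566727
```

>>> arm_command(
  targets=[
    {"dp": [-0.02, 0, 0], "turn": [-6.4, 0, 0], "grip": -1},
    {"dp": [-0.02, 0, 0], "turn": [-6.4, 0, 0], "grip": -1},
    {"dp": [-0.02, 0, 0], "turn": [-6.4, 0, 0], "grip": -1},
    {"dp": [0, -0.04, 0.02], "turn": [0, 0, 0], "grip": -1},
    {"dp": [0, -0.04, 0.02], "turn": [0, 0, 0], "grip": -1},
    {"dp": [0, -0.04, 0.02], "turn": [0, 0, 0], "grip": -1},
    {"dp": [0, -0.04, 0.02], "turn": [0, 0, 0], "grip": -1},
    {"dp": [0, -0.04, 0.02], "turn": [0, 0, 0], "grip": -1},
  ],
  grip_force=20,
)

```text
clock: 0.9
position: [0.2896, 0.3412, 0.4644]
ee_rot: [0.707, -0.0, 0.707, -0.0]
contact_force: [0.5, -0.6, 0.5]
width: 0.0001
```

>>> arm_command(
  targets=[
    {"dp": [0, -0.04, 0.02], "turn": [0, 0, 0], "grip": -1},
    {"dp": [0, -0.04, 0.02], "turn": [0, 0, 0], "grip": -1},
    {"dp": [0, -0.04, 0.02], "turn": [0, 0, 0], "grip": -1},
    {"dp": [0, -0.04, 0.02], "turn": [0, 0, 0], "grip": -1},
    {"dp": [0, -0.045, 0.01], "turn": [0, 0, 0], "grip": -1},
    {"dp": [0, -0.045, 0], "turn": [0, 0, 0], "grip": -1},
    {"dp": [0, -0.045, 0], "turn": [0, 0, 0], "grip": -1},
    {"dp": [0, -0.045, 0], "turn": [0, 0, 0], "grip": -1},
  ],
)

```text
clock: 1.7
position: [0.3786, 0.0011, 0.4644]
ee_rot: [0.707, 0.0, 0.707, -0.0]
contact_force: [0.9, -0.7, -0.5]
width: 0.0
```

```bash
python3 - <<'E'
from h import *
delta([.40,-.205,.40],rotd(40))
E
```

```text
now [0.3786 0.0011 0.4644] 
 [[-0.  0.  1.]
 [ 0.  1. -0.]
 [-1.  0. -0.]] 
F [ 0.93 -0.68 -0.5 ] w 0.0 q [-0.18 -0.06  1.75  0.    1.45 -1.75] t 1.7
total dp(start tool axes) [ 0.0644 -0.2061  0.0215] turn [-3.000e-02 -5.001e+01  0.000e+00]  rows>= 5.821797432604026
```

>>> arm_command(
  targets=[
    {"dp": [0, -0.042, -0.015], "turn": [0, 0, 0], "grip": -1},
    {"dp": [0, -0.042, -0.015], "turn": [0, 0, 0], "grip": -1},
    {"dp": [0, -0.042, -0.015], "turn": [0, 0, 0], "grip": -1},
    {"dp": [0, -0.04, -0.015], "turn": [0, 0, 0], "grip": -1},
    {"dp": [0, -0.04, -0.015], "turn": [0, 0, 0], "grip": -1},
  ],
)

```text
clock: 2.2
position: [0.3028, -0.2045, 0.4645]
ee_rot: [0.707, 0.0, 0.707, -0.0]
contact_force: [-0.0, -0.6, -0.4]
width: 0.0002
```

>>> arm_command(
  targets=[
    {"dp": [0, 0, 0], "turn": [0, -8.3, 0], "grip": -1},
    {"dp": [0, 0, 0], "turn": [0, -8.3, 0], "grip": -1},
    {"dp": [0, 0, 0], "turn": [0, -8.3, 0], "grip": -1},
    {"dp": [0, 0, 0], "turn": [0, -8.3, 0], "grip": -1},
    {"dp": [0, 0, 0], "turn": [0, -8.3, 0], "grip": -1},
    {"dp": [0, 0, 0], "turn": [0, -8.5, 0], "grip": -1},
    {"dp": [0, 0, 0], "turn": [0, 0, 0], "grip": -1},
  ],
)

```text
clock: 2.9
position: [0.3465, -0.1617, 0.4977]
ee_rot: [0.929, 0.008, 0.369, -0.028]
contact_force: [-0.8, 0.7, -0.1]
width: 0.0004
```

```bash
python3 - <<'E'
from h import *
b=np.radians(40);c=np.array([.5208,-.205,.181]);n=np.array([np.sin(b),0,np.cos(b)]);x=np.array([np.cos(b),0,-np.sin(b)])
tgt=c-.036*n+.0*x -.14*x
delta(tgt-.08*x,rotd(40)); delta(tgt,rotd(40)); print(tgt, "tip",tgt+.173*x)
E
```

```text
now [ 0.3465 -0.1617  0.4977] 
 [[ 0.726  0.058  0.686]
 [-0.046  0.998 -0.035]
 [-0.686 -0.006  0.727]] 
F [-0.82  0.73 -0.11] w 0.0004 q [-0.91 -0.26  1.96  0.72  0.96 -2.7 ] t 2.9
total dp(start tool axes) [ 0.1286 -0.043  -0.1579] turn [-1.94 -3.36  2.7 ]  rows>= 4.163138127234196
now [ 0.3465 -0.1617  0.4977] 
 [[ 0.726  0.058  0.686]
 [-0.046  0.998 -0.035]
 [-0.686 -0.006  0.727]] 
F [-0.82  0.73 -0.11] w 0.0004 q [-0.91 -0.26  1.96  0.72  0.96 -2.7 ] t 2.9
total dp(start tool axes) [ 0.2084 -0.0391 -0.1533] turn [-1.94 -3.36  2.7 ]  rows>= 5.2329664976037
[ 0.39041342 -0.205       0.24341267] tip [ 0.52293911 -0.205       0.13221041]
```

>>> arm_command(
  targets=[
    {"dp": [0, 0, 0], "turn": [8.57, 0, 0], "grip": -1},
    {"dp": [0, 0, 0], "turn": [8.57, 0, 0], "grip": -1},
    {"dp": [0, 0, 0], "turn": [8.57, 0, 0], "grip": -1},
    {"dp": [0, 0, 0], "turn": [8.57, 0, 0], "grip": -1},
    {"dp": [0, 0, 0], "turn": [8.57, 0, 0], "grip": -1},
    {"dp": [0, 0, 0], "turn": [8.57, 0, 0], "grip": -1},
    {"dp": [0, 0, 0], "turn": [8.57, 0, 0], "grip": -1},
  ],
)

```text
clock: 3.6
position: [0.3463, -0.1636, 0.496]
ee_rot: [0.798, 0.473, 0.308, -0.211]
contact_force: [0.2, 0.3, -0.0]
width: -0.0003
```

>>> arm_command(
  targets=[
    {"dp": [0, 0, 0], "turn": [8.57, 0, 0], "grip": -1},
    {"dp": [0, 0, 0], "turn": [8.57, 0, 0], "grip": -1},
    {"dp": [0, 0, 0], "turn": [8.57, 0, 0], "grip": -1},
    {"dp": [0, 0, 0], "turn": [8.57, 0, 0], "grip": -1},
    {"dp": [0, 0, 0], "turn": [8.57, 0, 0], "grip": -1},
    {"dp": [0, 0, 0], "turn": [8.57, 0, 0], "grip": -1},
    {"dp": [0, 0, 0], "turn": [8.57, 0, 0], "grip": -1},
  ],
)

```text
clock: 4.3
position: [0.3464, -0.1637, 0.496]
ee_rot: [0.454, 0.809, 0.161, -0.337]
contact_force: [0.9, -0.4, -1.5]
width: 0.0
```

>>> arm_command(
  targets=[
    {"dp": [0, 0, 0], "turn": [8.57, 0, 0], "grip": -1},
    {"dp": [0, 0, 0], "turn": [8.57, 0, 0], "grip": -1},
    {"dp": [0, 0, 0], "turn": [8.57, 0, 0], "grip": -1},
    {"dp": [0, 0, 0], "turn": [8.57, 0, 0], "grip": -1},
    {"dp": [0, 0, 0], "turn": [8.57, 0, 0], "grip": -1},
    {"dp": [0, 0, 0], "turn": [8.57, 0, 0], "grip": -1},
    {"dp": [0, 0, 0], "turn": [8.57, 0, 0], "grip": -1},
  ],
)

```text
clock: 5.0
position: [0.3463, -0.1637, 0.496]
ee_rot: [-0.011, 0.928, -0.029, -0.372]
contact_force: [0.9, -0.8, -0.1]
width: 0.0
```

```bash
cat > t1.py <<'E'
from h import *
b=np.radians(40);c=np.array([.5208,-.205,.181]);n=np.array([np.sin(b),0,np.cos(b)]);x=np.array([np.cos(b),0,-np.sin(b)])
tgt=c-.036*n-.14*x
delta(tgt-.08*x,rotd(40,0,-1)); print(tgt-.08*x,tgt, "tip",tgt+.173*x)
E
python3 t1.py
```

```text
now [ 0.3463 -0.1637  0.496 ] 
 [[ 0.721 -0.062 -0.69 ]
 [-0.046 -0.998  0.042]
 [-0.691  0.002 -0.722]] 
F [ 0.89 -0.81 -0.05] w 0.0 q [-0.91 -0.25  1.96  0.72  0.96  0.44] t 5.0
total dp(start tool axes) [0.1286 0.042  0.1555] turn [-2.29  3.75 -2.72]  rows>= 4.122224121192229
[ 0.32912987 -0.205       0.29483567] [ 0.39041342 -0.205       0.24341267] tip [ 0.52293911 -0.205       0.13221041]
```

>>> arm_command(
  targets=[
    {"dp": [0, 0, 0], "turn": [-2.3, 3.7, -2.7], "grip": -1},
    {"dp": [0.023, 0.008, 0.033], "turn": [0, 0, 0], "grip": -1},
    {"dp": [0.023, 0.008, 0.033], "turn": [0, 0, 0], "grip": -1},
    {"dp": [0.023, 0.008, 0.033], "turn": [0, 0, 0], "grip": -1},
    {"dp": [0.023, 0.008, 0.033], "turn": [0, 0, 0], "grip": -1},
    {"dp": [0.023, 0.008, 0.033], "turn": [0, 0, 0], "grip": -1},
    {"dp": [0, 0, 0], "turn": [0, 0, 0], "grip": -1},
  ],
)

```text
clock: 5.7
position: [0.328, -0.2041, 0.2922]
ee_rot: [-0.002, 0.939, 0.002, -0.345]
contact_force: [0.1, 0.4, -0.2]
width: 0.0001
```

```bash
python3 t1.py; python3 - <<'E'
from h import *
im=manip.get_image("scene")[:,:,::-1];cv2.imwrite("pics/s1.png",cv2.resize(im[100:300,200:480],None,fx=2.8,fy=2.8))
E
```

```text
now [ 0.328  -0.2041  0.2922] 
 [[ 0.762  0.002 -0.647]
 [ 0.005 -1.     0.003]
 [-0.647 -0.006 -0.762]] 
F [ 0.1   0.36 -0.18] w 0.0001 q [-1.1   0.04  2.36  1.3   0.79 -0.53] t 5.7
total dp(start tool axes) [-0.0009  0.0009 -0.0028] turn [-0.18  0.33  0.31]  rows>= 0.06070356536597486
[ 0.32912987 -0.205       0.29483567] [ 0.39041342 -0.205       0.24341267] tip [ 0.52293911 -0.205       0.13221041]
```

View pics/s1.png

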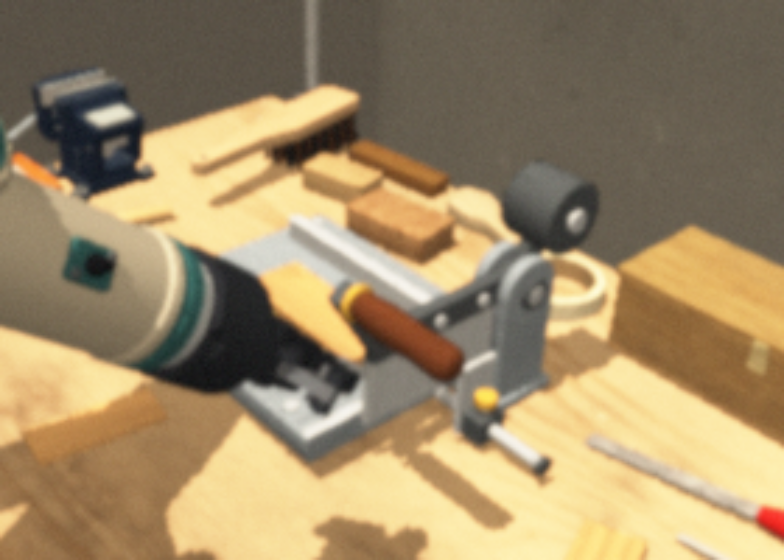

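>>> arm_command(
  targets=[
    {"dp": [0.02, 0, 0], "turn": [0, 0, 0], "grip": -1},
    {"dp": [0.02, 0, 0], "turn": [0, 0, 0], "grip": -1},
    {"dp": [0.02, 0, 0], "turn": [0, 0, 0], "grip": -1},
    {"dp": [0.02, 0, 0], "turn": [0, 0, 0], "grip": -1},
    {"dp": [0, 0, 0], "turn": [0, 0, 0], "grip": -1},
  ],
)

```text
clock: 6.25
position: [0.3926, -0.2046, 0.2468]
ee_rot: [0.004, 0.941, 0.002, -0.34]
contact_force: [-0.1, -0.2, 1.3]
width: -0.0002
```

>>> arm_command(
  targets=[
    {"dp": [0, 0, -0.005], "turn": [0, 0, 0], "grip": -1},
    {"dp": [0, 0, -0.005], "turn": [0, 0, 0], "grip": -1},
    {"dp": [-0.0048, 0, -0.0143], "turn": [0, -2.5, 0], "grip": -1},
    {"dp": [-0.0048, 0, -0.0143], "turn": [0, -2.5, 0], "grip": -1},
    {"dp": [-0.0048, 0, -0.0143], "turn": [0, -2.5, 0], "grip": -1},
  ],
)

```text
clock: 6.75
position: [0.4145, -0.2039, 0.2959]
ee_rot: [0.003, 0.915, -0.0, -0.403]
contact_force: [-0.2, 1.5, -3.6]
width: 0.0002
```

```bash
python3 t1.py|head -6; python3 - <<'E'
from h import *
im=manip.get_image("scene")[:,:,::-1];cv2.imwrite("pics/s2.png",cv2.resize(im[100:300,200:480],None,fx=2.8,fy=2.8))
E
```

```text
now [ 0.4145 -0.2039  0.2959] 
 [[ 0.676  0.002 -0.737]
 [-0.003 -1.    -0.006]
 [-0.737  0.006 -0.676]] 
F [-0.16  1.51 -3.57] w 0.0002 q [-0.82  0.11  2.19  1.12  0.58 -0.14] t 6.75
total dp(start tool axes) [-0.0569  0.0009  0.0636] turn [ 0.36  7.5  -0.16]  rows>= 1.707265492941833
```

View pics/s2.png

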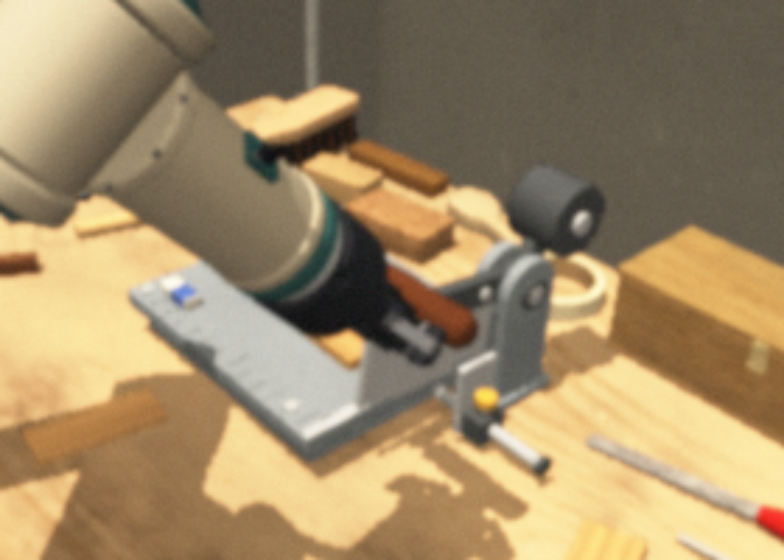

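Contact (about −3.6 N on the tool), and the handle is lifting. I'll continue the arc.

>>> arm_command(
  targets=[
    {"dp": [-0.0048, 0, -0.0143], "turn": [0, -2.5, 0], "grip": -1},
    {"dp": [-0.0048, 0, -0.0143], "turn": [0, -2.5, 0], "grip": -1},
    {"dp": [-0.0048, 0, -0.0143], "turn": [0, -2.5, 0], "grip": -1},
    {"dp": [-0.0048, 0, -0.0143], "turn": [0, -2.5, 0], "grip": -1},
    {"dp": [-0.0048, 0, -0.0143], "turn": [0, -2.5, 0], "grip": -1},
    {"dp": [-0.0048, 0, -0.0143], "turn": [0, -2.5, 0], "grip": -1},
  ],
)

```text
clock: 7.4
position: [0.4662, -0.2031, 0.3693]
ee_rot: [0.003, 0.855, 0.0, -0.519]
contact_force: [0.4, 0.0, -1.3]
width: 0.0001
```

```bash
cat > t2.py <<'E'
from h import *
import sys
s,p,R=st();piv=np.array([.712,-.205,.115])
# finger upper face contact: line at 14+~12 mm; handle on arc: solve phi where distance to finger axis = 25mm
x,z=R.apply([1,0,0]),-R.apply([0,0,1])
for phi in np.arange(0,1.27,.02):
    a=.3296+phi;h=piv+.201*np.array([-np.cos(a),0,np.sin(a)])
    d=(h-p)@z
    if d>=.024: print("phi",round(phi,2),"along from tip",.173-(h-p)@x);break
print(p.round(4),"beta",np.degrees(np.arcsin(-x[2])).round(1),"F",s["contact_force"].round(1),"q",s["qpos"].round(2),s["clock"])
im=manip.get_image("scene")[:,:,::-1];cv2.imwrite(f"pics/{sys.argv[1]}.png",cv2.resize(im[80:300,200:480],None,fx=2.7,fy=2.7))
E
python3 t2.py s3
```

```text
phi 0.38 along from tip 0.020540329678322033
[ 0.4662 -0.2031  0.3693] beta 62.5 F [ 0.4  0.  -1.3] q [-0.65  0.1   1.89  0.4   0.8   0.68] 7.4
```

View pics/s3.png

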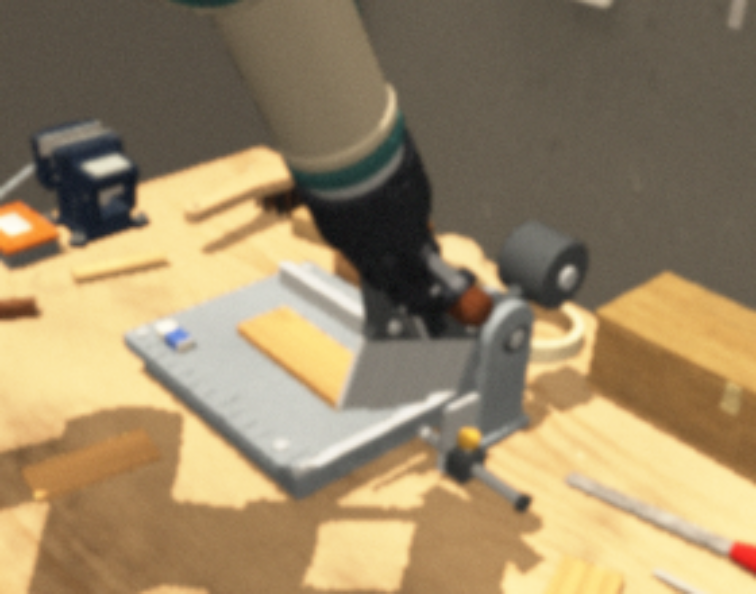

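>>> arm_command(
  targets=[
    {"dp": [-0.002, 0, -0.0145], "turn": [0, -2.5, 0], "grip": -1},
    {"dp": [-0.002, 0, -0.0145], "turn": [0, -2.5, 0], "grip": -1},
    {"dp": [-0.003, 0, -0.0145], "turn": [0, -2.5, 0], "grip": -1},
    {"dp": [-0.003, 0, -0.0145], "turn": [0, -2.5, 0], "grip": -1},
    {"dp": [-0.003, 0, -0.0145], "turn": [0, -2.5, 0], "grip": -1},
    {"dp": [-0.003, 0, -0.0145], "turn": [0, -2.5, 0], "grip": -1},
  ],
)

```text
clock: 8.05
position: [0.5416, -0.2029, 0.4157]
ee_rot: [0.003, 0.78, 0.001, -0.625]
contact_force: [-0.7, 0.3, -0.3]
width: -0.0001
```

```bash
python3 t2.py s4
```

```text
phi 0.64 along from tip 0.028890282984135346
[ 0.5416 -0.2029  0.4157] beta 77.4 F [-0.7  0.3 -0.3] q [-0.51  0.22  1.57  0.11  1.16  1.02] 8.05
```

View pics/s4.png

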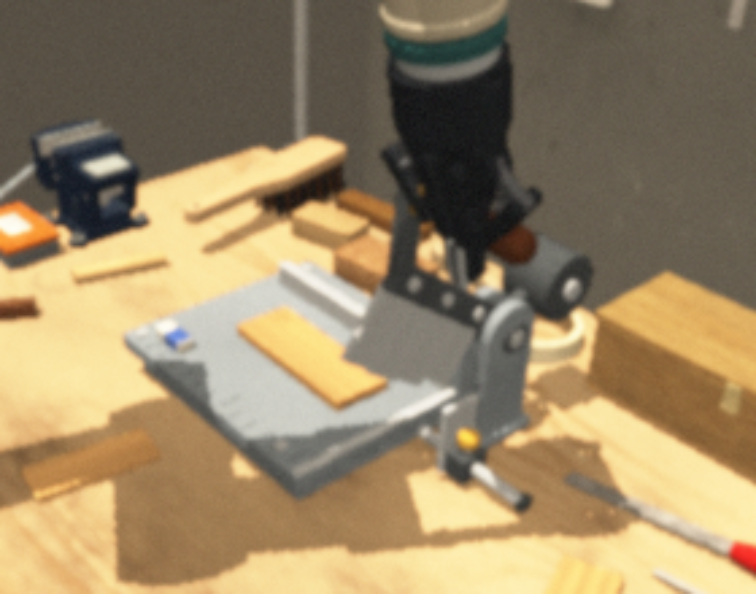

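>>> arm_command(
  targets=[
    {"dp": [-0.003, 0, -0.0145], "turn": [0, -2.5, 0], "grip": -1},
    {"dp": [-0.003, 0, -0.0145], "turn": [0, -2.5, 0], "grip": -1},
    {"dp": [-0.003, 0, -0.0145], "turn": [0, -2.5, 0], "grip": -1},
    {"dp": [-0.003, 0, -0.0145], "turn": [0, -2.5, 0], "grip": -1},
    {"dp": [-0.003, 0, -0.0145], "turn": [0, -2.5, 0], "grip": -1},
    {"dp": [-0.003, 0, -0.0145], "turn": [0, 0, 0], "grip": -1},
    {"dp": [0, 0, -0.0145], "turn": [0, 0, 0], "grip": -1},
    {"dp": [0, 0, 0], "turn": [0, 0, 0], "grip": -1},
  ],
)

```text
clock: 8.9
position: [0.6416, -0.2027, 0.442]
ee_rot: [0.003, 0.709, 0.001, -0.706]
contact_force: [0.4, -0.0, -0.5]
width: 0.0001
```

```bash
python3 t2.py s5
```

```text
phi 1.02 along from tip 0.04202294260993883
[ 0.6416 -0.2027  0.442 ] beta 89.7 F [ 0.4 -0.  -0.5] q [-0.41  0.41  1.21 -0.    1.52  1.16] 8.9
```

View pics/s5.png

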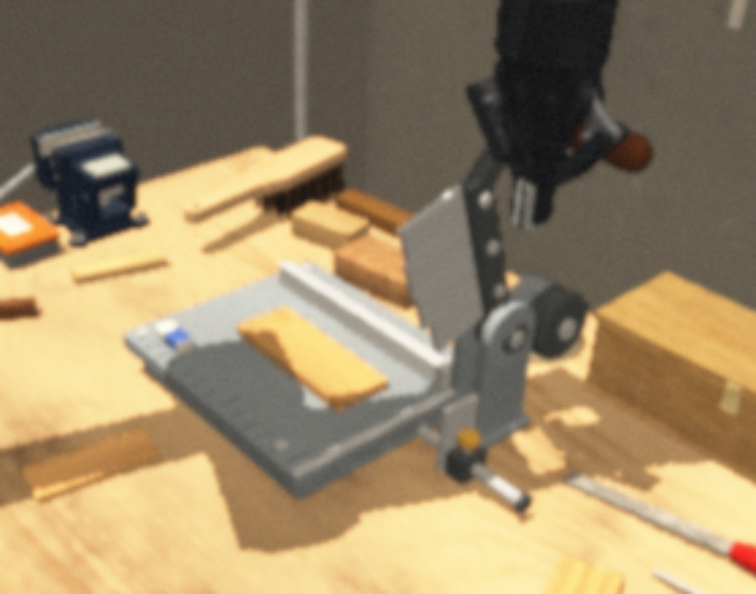

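>>> arm_command(
  targets=[
    {"dp": [0, 0, 0.03], "turn": [0, 0, 0], "grip": -1},
    {"dp": [0, 0, 0.04], "turn": [0, 0, 0], "grip": -1},
    {"dp": [0, 0, 0.04], "turn": [0, 0, 0], "grip": -1},
    {"dp": [0, 0, 0.04], "turn": [0, 0, 0], "grip": -1},
    {"dp": [0, 0, 0.04], "turn": [0, 0, 0], "grip": -1},
    {"dp": [0, 0, 0.04], "turn": [0, 0, 0], "grip": -1},
    {"dp": [0, 0, 0], "turn": [0, 0, 0], "grip": -1},
  ],
)

```text
clock: 9.65
position: [0.4054, -0.2018, 0.442]
ee_rot: [-0.002, -0.707, 0.001, 0.707]
contact_force: [0.2, -0.0, 0.5]
width: 0.0
```

```bash
python3 - <<'E'
from meas import *
s,p,R=st();print(p,s["qpos"].round(2))
im=manip.get_image("top");cv2.imwrite("pics/top2.png",im[:,:,::-1])
cv2.imwrite("pics/ctop2.png",cv2.resize(im[90:260,200:410,::-1],None,fx=3.5,fy=3.5))
im2=manip.get_image("scene")[:,:,::-1];cv2.imwrite("pics/s6.png",im2)
cv2.imwrite("pics/s6c.png",cv2.resize(im2[80:300,230:450],None,fx=2.7,fy=2.7))
E
```

```text
[ 0.40543514 -0.2018107   0.44200901] [-0.61  0.07  1.68 -0.    1.4   0.96]
```

View pics/ctop2.png

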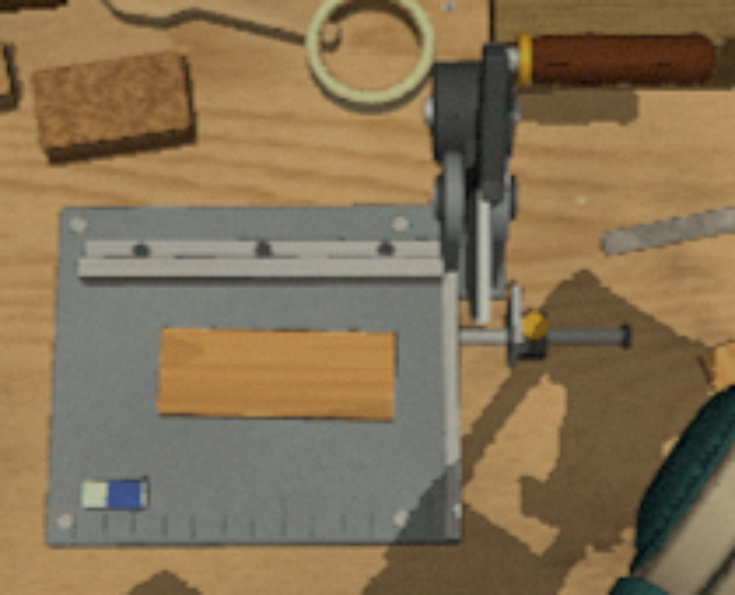

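View pics/s6c.png

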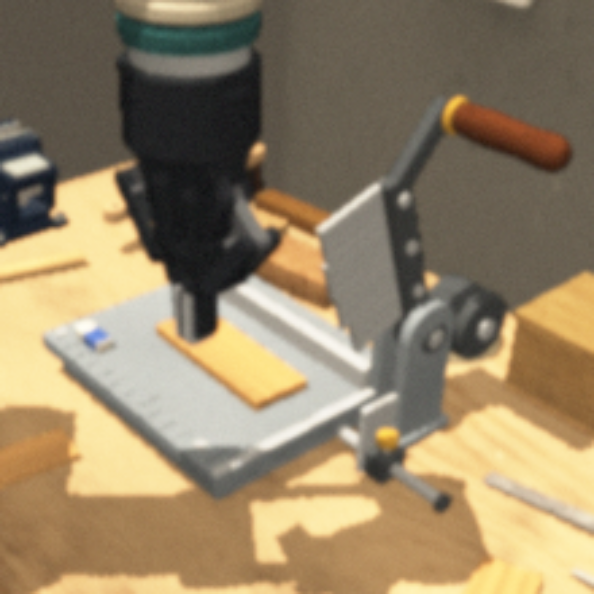

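>>> arm_command(
  targets=[
    {"dp": [0, -0.04, -0.02], "turn": [1.3, 0, 0], "grip": 0},
    {"dp": [0, -0.04, -0.025], "turn": [0, 0, 0], "grip": 0},
    {"dp": [0, -0.04, -0.025], "turn": [0, 0, 0], "grip": 0},
    {"dp": [0, -0.04, -0.025], "turn": [0, 0, 0], "grip": 0},
    {"dp": [0, -0.04, -0.02], "turn": [0, 0, 0], "grip": 0},
    {"dp": [0.04, 0, 0], "turn": [0, 0, 0], "grip": 0},
    {"dp": [0.04, 0, 0], "turn": [0, 0, 0], "grip": 0},
    {"dp": [0.04, 0, 0], "turn": [0, 0, 0], "grip": 0},
  ],
)

```text
clock: 10.55
position: [0.5301, -0.0046, 0.3198]
ee_rot: [-0.004, 0.708, -0.007, -0.706]
contact_force: [1.3, -0.4, -0.1]
width: 0.0425
```

```bash
python3 - <<'E'
from meas import *
s,p,R=st();print(p,s["qpos"].round(2),s["width"],R.as_matrix().round(3))
im=manip.get_image("scene");cv2.imwrite("pics/s7.png",cv2.resize(im[120:280,230:450,::-1],None,fx=3.5,fy=3.5))
for d in(.16,.173):
  for o in(-.021-.007,.021+.007): print(d,o,(proj("scene",p+R.apply([d,o,0]))-[230,120])*3.5)
E
```

```text
[ 0.53011349 -0.0046227   0.31977535] [-0.14  0.27  1.74 -0.    1.13  1.45] 0.04250717273282161 [[ 0.004 -0.017 -1.   ]
 [-0.004 -1.     0.017]
 [-1.     0.004 -0.004]]
0.16 -0.028 [190.24780337 222.99475567]
0.16 0.028 [240.36005375 257.39772538]
0.173 -0.028 [191.11636649 239.68499153]
0.173 0.028 [240.85103632 274.48018844]
```

View pics/s7.png

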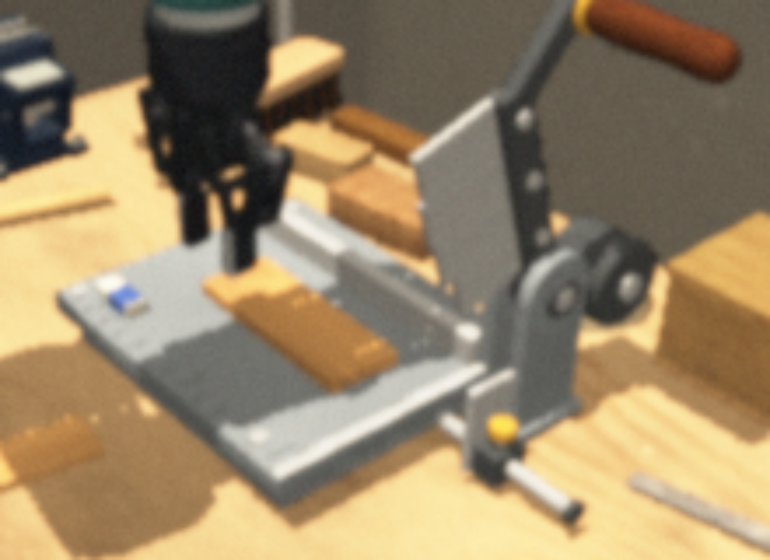

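>>> arm_command(
  targets=[
    {"dp": [0.03, -0.005, 0], "turn": [0, 0, 0], "grip": 0},
    {"dp": [0.03, -0.005, 0], "turn": [0, 0, 0], "grip": 0},
    {"dp": [0.02, 0, 0], "turn": [0, 0, 0], "grip": 0},
    {"dp": [0.005, 0, 0], "turn": [0, 0, 0], "grip": 0},
    {"dp": [0.004, 0, 0], "turn": [0, 0, 0], "grip": 0},
    {"dp": [0, 0, 0], "turn": [0, 0, 0], "grip": 0},
  ],
)

```text
clock: 11.2
position: [0.5303, 0.0037, 0.2328]
ee_rot: [-0.005, 0.708, -0.008, -0.706]
contact_force: [-0.0, -0.2, 0.2]
width: 0.0429
```

```bash
python3 - <<'E'
from meas import *
s,p,R=st();print(p,s["contact_force"])
im=manip.get_image("scene");cv2.imwrite("pics/s8.png",cv2.resize(im[150:270,230:390,::-1],None,fx=4.8,fy=4.8,interpolation=cv2.INTER_CUBIC))
im=manip.get_image("top");cv2.imwrite("pics/t8.png",cv2.resize(im[90:260,200:410,::-1],None,fx=3.5,fy=3.5))
E
```

```text
[0.53034971 0.00368834 0.23283086] [-0.00312595 -0.20704473  0.22231825]
```

View pics/s8.png

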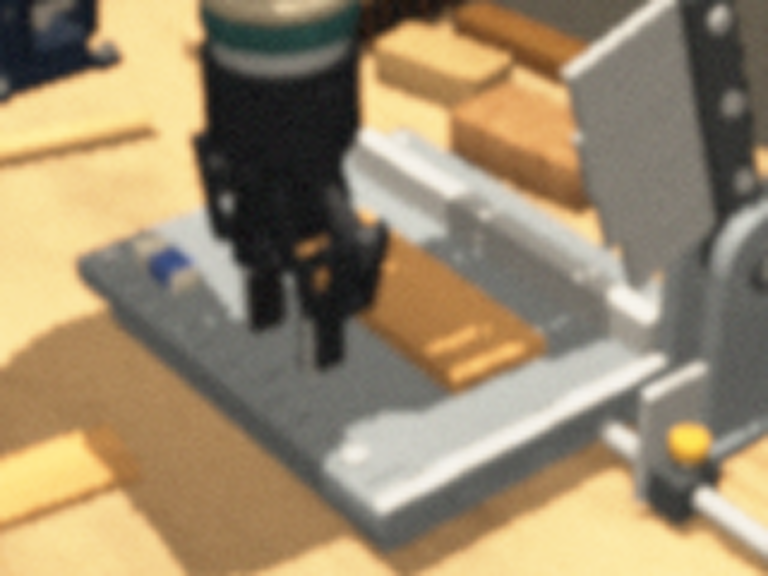

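View pics/t8.png

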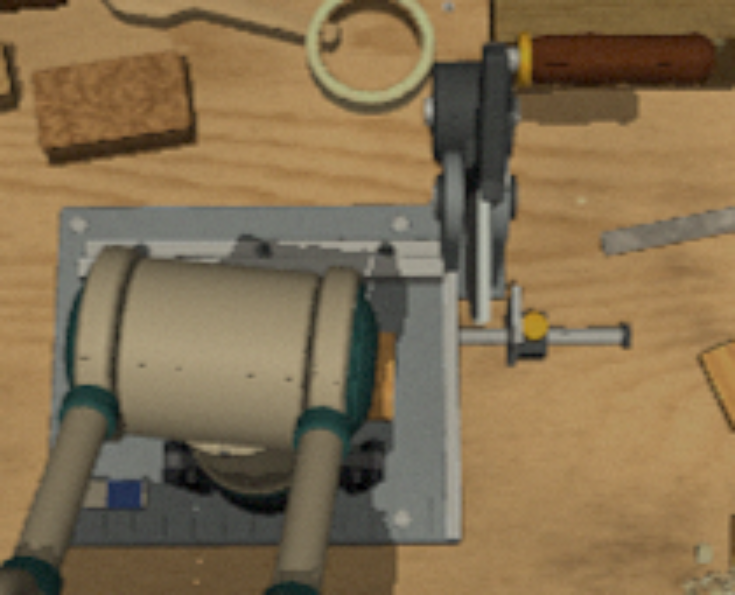

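>>> arm_command(
  targets=[
    {"dp": [0.0035, 0, 0], "turn": [0, 0, 0], "grip": 0},
    {"dp": [0, 0, -0.012], "turn": [0, 0, 0], "grip": 0},
    {"dp": [0, 0, -0.012], "turn": [0, 0, 0], "grip": 0},
    {"dp": [0, 0, -0.008], "turn": [0, 0, 0], "grip": 0},
    {"dp": [0, 0, -0.007], "turn": [0, 0, 0], "grip": 0},
    {"dp": [0, 0, -0.007], "turn": [0, 0, 0], "grip": 0},
    {"dp": [0, 0, -0.007], "turn": [0, 0, 0], "grip": 0},
    {"dp": [0, 0, 0], "turn": [0, 0, 0], "grip": 0},
  ],
)

```text
clock: 12.1
position: [0.5837, 0.0027, 0.2287]
ee_rot: [-0.005, 0.708, -0.009, -0.706]
contact_force: [-0.1, 0.0, -0.4]
width: 0.0428
```

```bash
cat > t3.py <<'E'
from meas import *
import sys
s,p,R=st();print(p.round(4),s["contact_force"].round(2),s["clock"],s["width"])
im=manip.get_image("scene");cv2.imwrite(f"pics/{sys.argv[1]}.png",cv2.resize(im[150:270,240:400,::-1],None,fx=4.8,fy=4.8,interpolation=cv2.INTER_CUBIC))
E
python3 t3.py s9
```

```text
[0.5837 0.0027 0.2287] [-0.15  0.01 -0.43] 12.1 0.042753722770601264
```

View pics/s9.png

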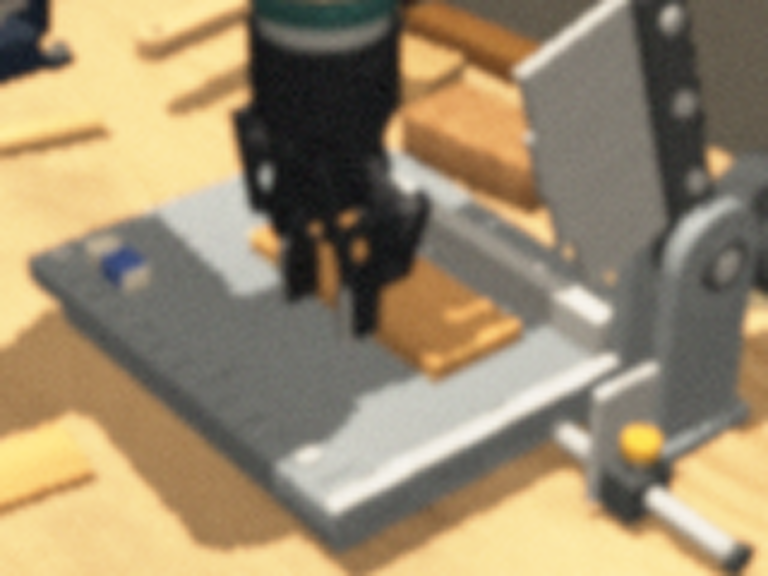

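>>> arm_command(
  targets=[
    {"dp": [0, 0, -0.005], "turn": [0, 0, 0], "grip": 0},
    {"dp": [0, 0, -0.004], "turn": [0, 0, 0], "grip": 0},
    {"dp": [0, 0, -0.003], "turn": [0, 0, 0], "grip": 0},
    {"dp": [0, 0, -0.002], "turn": [0, 0, 0], "grip": 0},
    {"dp": [0, 0, -0.002], "turn": [0, 0, 0], "grip": 0},
  ],
)

```text
clock: 12.65
position: [0.5986, 0.0024, 0.2288]
ee_rot: [-0.005, 0.708, -0.008, -0.706]
contact_force: [-0.9, 0.2, -0.0]
width: 0.043
```

```bash
python3 t3.py s10
```

```text
[0.5986 0.0024 0.2288] [-0.86  0.2  -0.05] 12.65 0.04301699950113762
```

View pics/s10.png

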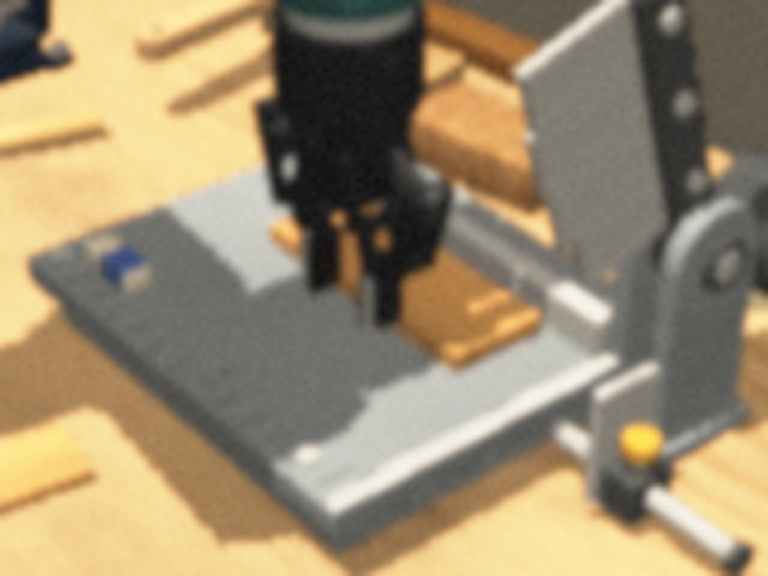

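>>> arm_command(
  targets=[
    {"dp": [0, 0, -0.0015], "turn": [0, 0, 0], "grip": 0},
    {"dp": [0, 0, -0.0015], "turn": [0, 0, 0], "grip": 0},
    {"dp": [0, 0, 0], "turn": [0, 0, 0], "grip": 0},
  ],
)

```text
clock: 13.0
position: [0.6018, 0.0024, 0.2288]
ee_rot: [-0.005, 0.708, -0.009, -0.706]
contact_force: [0.2, -0.2, -0.0]
width: 0.0427
```

>>> arm_command(
  targets=[
    {"dp": [0, 0, -0.0015], "turn": [0, 0, 0], "grip": 0},
    {"dp": [0, 0, 0], "turn": [0, 0, 0], "grip": 0},
  ],
)

```text
clock: 13.2
position: [0.6032, 0.0023, 0.2288]
ee_rot: [-0.005, 0.708, -0.009, -0.706]
contact_force: [0.3, 0.1, -0.1]
width: 0.0427
```

```bash
python3 t3.py s11
```

```text
[0.6032 0.0023 0.2288] [ 0.34  0.07 -0.06] 13.2 0.042650478864820277
```

View pics/s11.png

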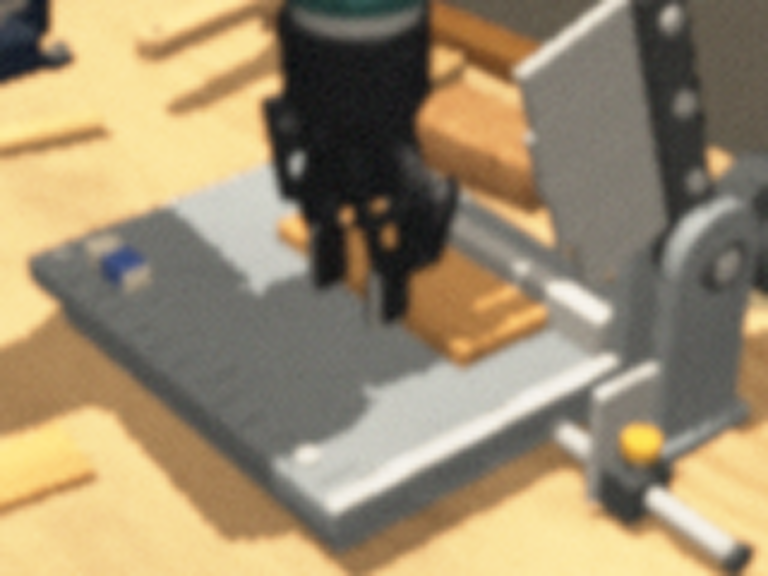

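>>> arm_command(
  targets=[
    {"dp": [0, 0, -0.0015], "turn": [0, 0, 0], "grip": 0},
    {"dp": [0, 0, 0], "turn": [0, 0, 0], "grip": 0},
  ],
)

```text
clock: 13.45
position: [0.604, 0.0023, 0.2286]
ee_rot: [0.005, -0.707, 0.008, 0.707]
contact_force: [-2.3, -0.5, 1.8]
width: 0.0426
```

>>> arm_command(
  targets=[
    {"dp": [0, 0, -0.0015], "turn": [0, 0, 0], "grip": 0},
    {"dp": [0, 0, 0], "turn": [0, 0, 0], "grip": 0},
  ],
)

```text
clock: 13.65
position: [0.6046, 0.0023, 0.2285]
ee_rot: [0.005, -0.706, 0.008, 0.708]
contact_force: [-5.4, -0.2, 5.2]
width: 0.0428
```

>>> arm_command(
  targets=[
    {"dp": [0, 0, -0.0015], "turn": [0, 0, 0], "grip": 0},
    {"dp": [0, 0, 0], "turn": [0, 0, 0], "grip": 0},
  ],
)

```text
clock: 13.85
position: [0.6051, 0.0024, 0.2284]
ee_rot: [0.005, -0.705, 0.008, 0.709]
contact_force: [-8.5, -0.1, 5.3]
width: 0.0426
```

>>> arm_command(
  targets=[
    {"dp": [0, 0, 0.01], "turn": [0, 0, 0], "grip": 0},
    {"dp": [0, 0, 0.02], "turn": [0, 0, 0], "grip": 0},
    {"dp": [-0.03, 0, 0.03], "turn": [0, 0, 0], "grip": -1},
    {"dp": [-0.04, 0, 0.04], "turn": [0, 0, 0], "grip": -1},
    {"dp": [-0.04, 0, 0.04], "turn": [0, 0, 0], "grip": -1},
    {"dp": [-0.04, 0, 0.04], "turn": [0, 0, 0], "grip": -1},
    {"dp": [0, 0, 0.04], "turn": [0, 0, 0], "grip": -1},
    {"dp": [0, 0, 0], "turn": [0, 0, 0], "grip": -1},
  ],
)

```text
clock: 14.65
position: [0.3967, 0.0075, 0.3652]
ee_rot: [-0.005, 0.708, -0.009, -0.706]
contact_force: [0.1, 0.4, -0.4]
width: -0.0001
```

```bash
cat > t4.py <<'E'
from meas import *
import sys
s,p,R=st();print(p.round(4),s["contact_force"].round(2),s["clock"])
im=manip.get_image("top");cv2.imwrite(f"pics/{sys.argv[1]}.png",cv2.resize(im[140:255,205:365,::-1],None,fx=4.8,fy=4.8,interpolation=cv2.INTER_CUBIC))
cv2.imwrite(f"pics/{sys.argv[1]}_full.png",im[:,:,::-1])
E
python3 t4.py t12
```

```text
[0.3967 0.0075 0.3652] [ 0.05  0.42 -0.36] 14.65
```

View pics/t12.png

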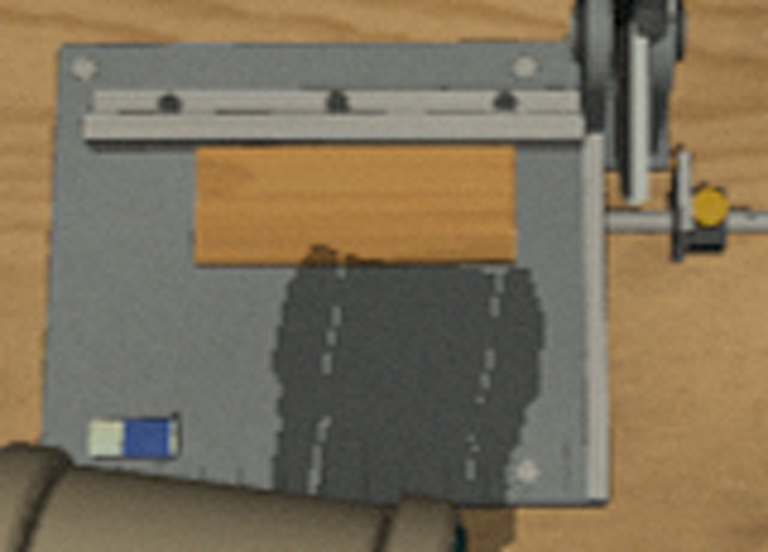

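>>> arm_command(
  targets=[
    {"dp": [0, -0.02, -0.045], "turn": [0, 0, 0], "grip": -1},
    {"dp": [0, -0.02, -0.045], "turn": [0, 0, 0], "grip": -1},
    {"dp": [0, -0.02, -0.045], "turn": [0, 0, 0], "grip": -1},
    {"dp": [0, -0.02, -0.045], "turn": [0, 0, 0], "grip": -1},
    {"dp": [0, -0.02, -0.045], "turn": [0, 0, 0], "grip": -1},
    {"dp": [0.02, -0.012, -0.023], "turn": [0, 0, 0], "grip": -1},
    {"dp": [0.04, 0, 0], "turn": [0, 0, 0], "grip": -1},
    {"dp": [0.02, 0, 0], "turn": [0, 0, 0], "grip": -1},
  ],
)

```text
clock: 15.5
position: [0.6529, 0.1144, 0.2796]
ee_rot: [0.005, -0.707, 0.008, 0.707]
contact_force: [-0.1, -0.3, -0.7]
width: -0.0003
```

```bash
python3 - <<'E'
from meas import *
im=cv2.imread("pics/t12_full.png")[:,:,::-1].copy()
w,r=strip(im,(230,166,325,200));print(r,cv2.boxPoints(r).round(1).tolist())
for z in(.08,.05,.02):print(z,cast("top",[(345.8,180),(345.6,192)],z).round(4).tolist())
E
python3 t3.py s13
```

```text
((644.9893188476562, 8.14849853515625), (160.2962188720703, 62.115962982177734), 89.17686462402344) [[612.7999877929688, -71.5], [674.9000244140625, -72.4000015258789], [677.2000122070312, 87.80000305175781], [615.0999755859375, 88.69999694824219]]
0.08 [[0.6415, -0.1517, 0.08], [0.6123, -0.1501, 0.08]]
0.05 [[0.6499, -0.1544, 0.05], [0.6199, -0.1527, 0.05]]
0.02 [[0.6584, -0.1571, 0.02], [0.6275, -0.1554, 0.02]]
[0.6529 0.1144 0.2796] [-0.06 -0.26 -0.66] 15.5 -0.00027456724490594473
```

View pics/s13.png

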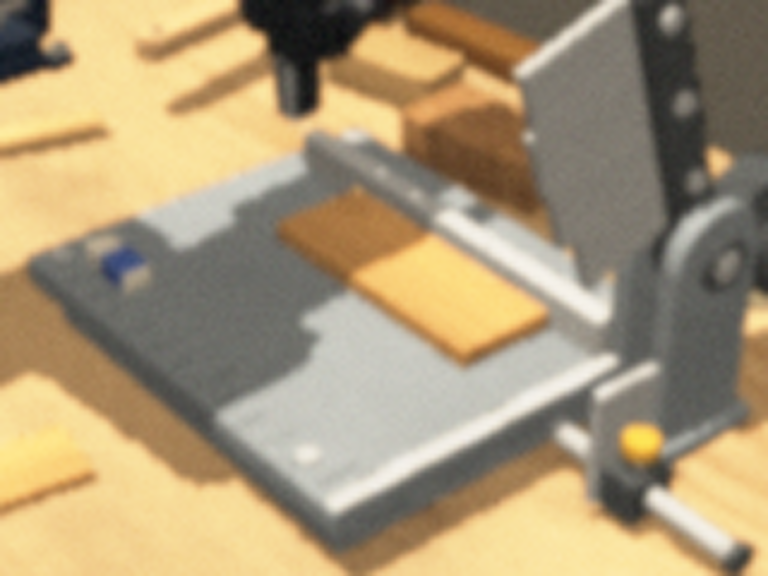

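>>> arm_command(
  targets=[
    {"dp": [0.02, 0, 0.006], "turn": [0, 0, 0], "grip": -1},
    {"dp": [0.015, 0, 0], "turn": [0, 0, 0], "grip": -1},
    {"dp": [0.008, 0, 0], "turn": [0, 0, 0], "grip": -1},
    {"dp": [0, 0, 0], "turn": [0, 0, 0], "grip": -1},
  ],
)

```text
clock: 15.95
position: [0.6461, 0.1136, 0.2403]
ee_rot: [-0.005, 0.707, -0.009, -0.707]
contact_force: [0.7, -0.0, 0.2]
width: 0.0003
```

```bash
python3 t3.py s14
```

```text
[0.6461 0.1136 0.2403] [ 0.65 -0.04  0.23] 15.95 0.00034108065362005674
```

View pics/s14.png

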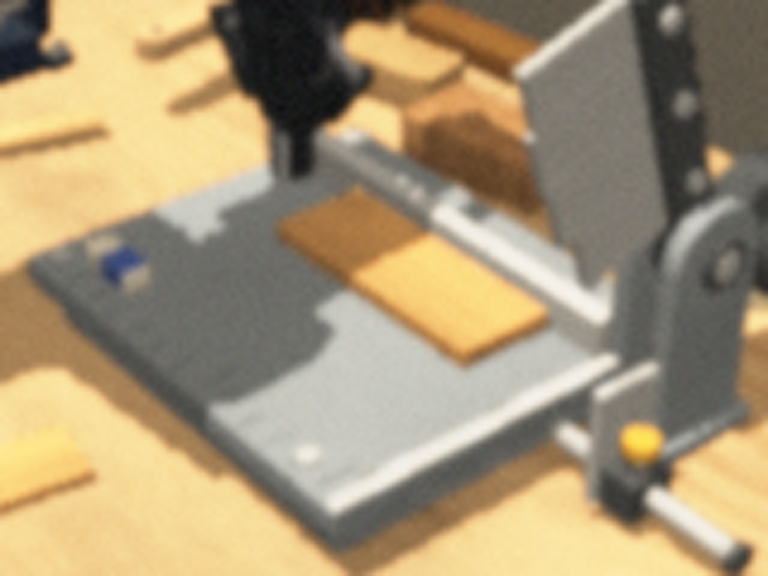

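>>> arm_command(
  targets=[
    {"dp": [0.005, 0, 0], "turn": [0, 0, 0], "grip": -1},
    {"dp": [0.003, 0, 0], "turn": [0, 0, 0], "grip": -1},
    {"dp": [0.0025, 0, 0], "turn": [0, 0, 0], "grip": -1},
    {"dp": [0, 0, 0], "turn": [0, 0, 0], "grip": -1},
  ],
)

```text
clock: 16.4
position: [0.6455, 0.1136, 0.2308]
ee_rot: [-0.005, 0.708, -0.009, -0.706]
contact_force: [-0.8, -0.1, -0.4]
width: -0.0003
```

>>> arm_command(
  targets=[
    {"dp": [0, 0.006, 0], "turn": [0, 0, 0], "grip": -1},
    {"dp": [0, 0.007, 0], "turn": [0, 0, 0], "grip": -1},
    {"dp": [0, 0.007, 0], "turn": [0, 0, 0], "grip": -1},
    {"dp": [0, 0.007, 0], "turn": [0, 0, 0], "grip": -1},
    {"dp": [0, 0.007, 0], "turn": [0, 0, 0], "grip": -1},
    {"dp": [0, 0, 0], "turn": [0, 0, 0], "grip": -1},
  ],
)

```text
clock: 17.0
position: [0.645, 0.0783, 0.2311]
ee_rot: [-0.005, 0.708, -0.009, -0.706]
contact_force: [-0.4, 0.9, 0.3]
width: 0.0002
```

```bash
python3 t3.py s15
```

```text
[0.645  0.0783 0.2311] [-0.38  0.86  0.27] 17.0 0.000183318121652794
```

View pics/s15.png

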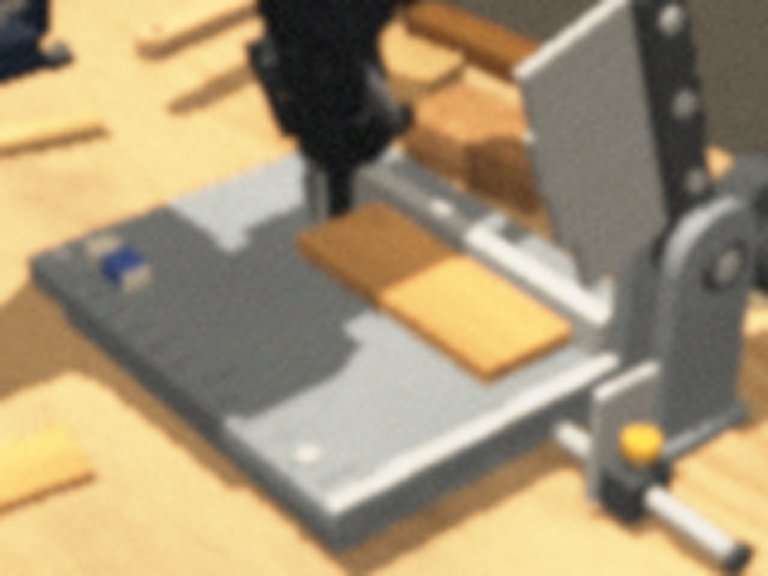

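>>> arm_command(
  targets=[
    {"dp": [0, 0.006, 0], "turn": [0, 0, 0], "grip": -1},
    {"dp": [0, 0.006, 0], "turn": [0, 0, 0], "grip": -1},
    {"dp": [0, 0.006, 0], "turn": [0, 0, 0], "grip": -1},
    {"dp": [0, 0.006, 0], "turn": [0, 0, 0], "grip": -1},
    {"dp": [0, 0.006, 0], "turn": [0, 0, 0], "grip": -1},
    {"dp": [0, 0.006, 0], "turn": [0, 0, 0], "grip": -1},
    {"dp": [0, 0.004, 0], "turn": [0, 0, 0], "grip": -1},
    {"dp": [0, 0, 0], "turn": [0, 0, 0], "grip": -1},
  ],
)

```text
clock: 17.85
position: [0.6443, 0.0389, 0.2312]
ee_rot: [-0.005, 0.708, -0.009, -0.706]
contact_force: [0.3, 0.7, -0.5]
width: 0.0004
```

```bash
python3 t3.py s16
```

```text
[0.6443 0.0389 0.2312] [ 0.33  0.68 -0.54] 17.85 0.00039343308712097444
```

View pics/s16.png

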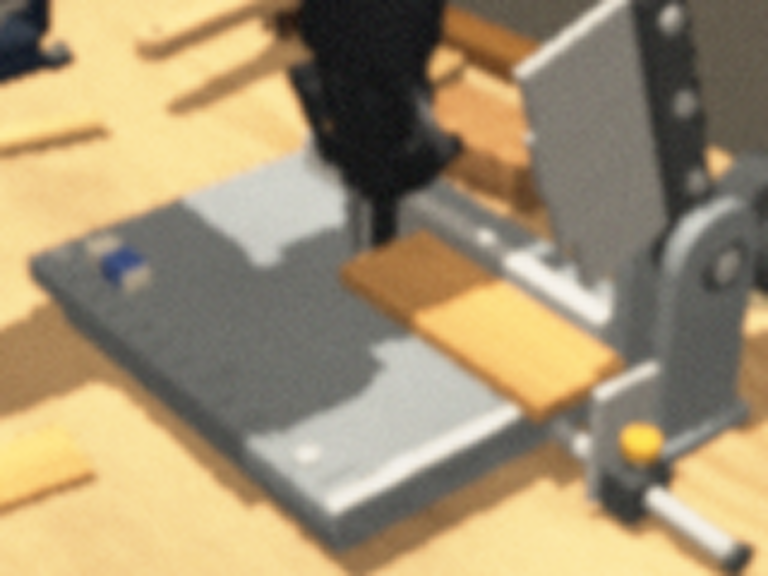

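>>> arm_command(
  targets=[
    {"dp": [0, 0.004, 0], "turn": [0, 0, 0], "grip": -1},
    {"dp": [0, 0.003, 0], "turn": [0, 0, 0], "grip": -1},
    {"dp": [0, 0.002, 0], "turn": [0, 0, 0], "grip": -1},
    {"dp": [0, 0.002, 0], "turn": [0, 0, 0], "grip": -1},
    {"dp": [0, 0, 0], "turn": [0, 0, 0], "grip": -1},
  ],
)

```text
clock: 18.4
position: [0.644, 0.0283, 0.2313]
ee_rot: [-0.005, 0.708, -0.009, -0.706]
contact_force: [0.6, -0.3, 1.0]
width: 0.0001
```

>>> arm_command(
  targets=[
    {"dp": [0, 0.0015, 0], "turn": [0, 0, 0], "grip": -1},
    {"dp": [0, 0.0015, 0], "turn": [0, 0, 0], "grip": -1},
    {"dp": [0, 0, 0], "turn": [0, 0, 0], "grip": -1},
  ],
)

```text
clock: 18.7
position: [0.644, 0.0254, 0.2313]
ee_rot: [-0.005, 0.708, -0.009, -0.706]
contact_force: [0.0, 0.4, 0.8]
width: -0.0001
```

>>> arm_command(
  targets=[
    {"dp": [0, 0.0015, 0], "turn": [0, 0, 0], "grip": -1},
    {"dp": [0, 0, 0], "turn": [0, 0, 0], "grip": -1},
  ],
)

```text
clock: 18.9
position: [0.6439, 0.0239, 0.2313]
ee_rot: [-0.005, 0.708, -0.009, -0.706]
contact_force: [0.4, 0.3, -0.5]
width: 0.0002
```

>>> arm_command(
  targets=[
    {"dp": [0, 0.0015, 0], "turn": [0, 0, 0], "grip": -1},
    {"dp": [0, 0, 0], "turn": [0, 0, 0], "grip": -1},
  ],
)

```text
clock: 19.1
position: [0.6439, 0.0224, 0.2314]
ee_rot: [-0.005, 0.708, -0.009, -0.706]
contact_force: [0.2, -0.0, -0.1]
width: 0.0002
```

```bash
python3 t3.py s17
```

```text
[0.6439 0.0224 0.2314] [ 0.19 -0.   -0.05] 19.1 0.0002340989228065005
```

View pics/s17.png

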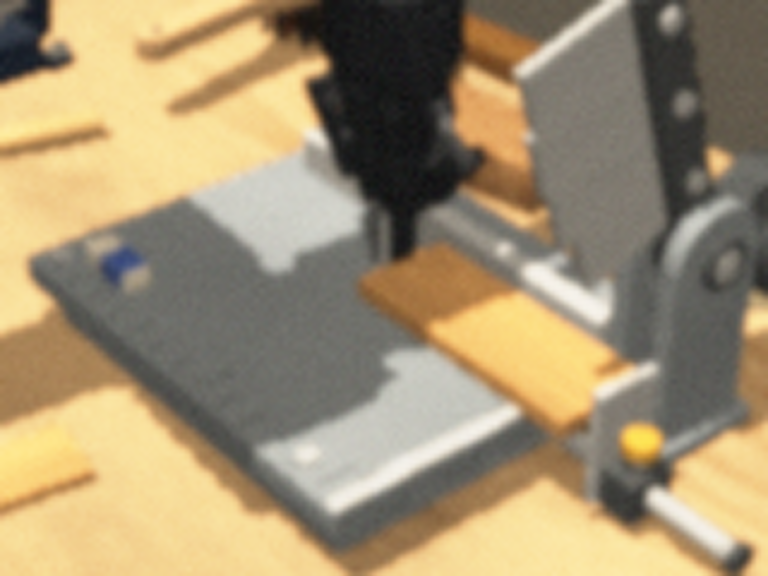

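Very near the stop now; creeping in until I see force.

>>> arm_command(
  targets=[
    {"dp": [0, 0.001, 0], "turn": [0, 0, 0], "grip": -1},
    {"dp": [0, 0, 0], "turn": [0, 0, 0], "grip": -1},
  ],
)

```text
clock: 19.35
position: [0.6439, 0.0215, 0.2313]
ee_rot: [-0.005, 0.708, -0.009, -0.706]
contact_force: [0.1, -1.0, 0.3]
width: 0.0002
```

>>> arm_command(
  targets=[
    {"dp": [0, 0.001, 0], "turn": [0, 0, 0], "grip": -1},
    {"dp": [0, 0, 0], "turn": [0, 0, 0], "grip": -1},
  ],
)

```text
clock: 19.55
position: [0.6439, 0.0205, 0.2313]
ee_rot: [-0.005, 0.708, -0.009, -0.706]
contact_force: [-0.5, 0.7, 0.5]
width: 0.0
```

>>> arm_command(
  targets=[
    {"dp": [0, 0.001, 0], "turn": [0, 0, 0], "grip": -1},
    {"dp": [0, 0, 0], "turn": [0, 0, 0], "grip": -1},
  ],
)

```text
clock: 19.75
position: [0.6439, 0.0195, 0.2313]
ee_rot: [-0.005, 0.708, -0.009, -0.706]
contact_force: [-1.1, 0.0, -0.9]
width: 0.0001
```

>>> arm_command(
  targets=[
    {"dp": [0, 0.001, 0], "turn": [0, 0, 0], "grip": -1},
    {"dp": [0, 0, 0], "turn": [0, 0, 0], "grip": -1},
  ],
)

```text
clock: 19.95
position: [0.6438, 0.0185, 0.2313]
ee_rot: [-0.005, 0.708, -0.009, -0.706]
contact_force: [0.2, 0.1, 0.8]
width: -0.0003
```

>>> arm_command(
  targets=[
    {"dp": [0, 0.001, 0], "turn": [0, 0, 0], "grip": -1},
    {"dp": [0, 0, 0], "turn": [0, 0, 0], "grip": -1},
  ],
)

```text
clock: 20.15
position: [0.6438, 0.0174, 0.2314]
ee_rot: [-0.005, 0.708, -0.009, -0.706]
contact_force: [-0.4, -0.2, -0.4]
width: 0.0
```

```bash
python3 t3.py s18
```

```text
[0.6438 0.0174 0.2314] [-0.41 -0.23 -0.41] 20.15 2.7074201339013216e-05
```

View pics/s18.png

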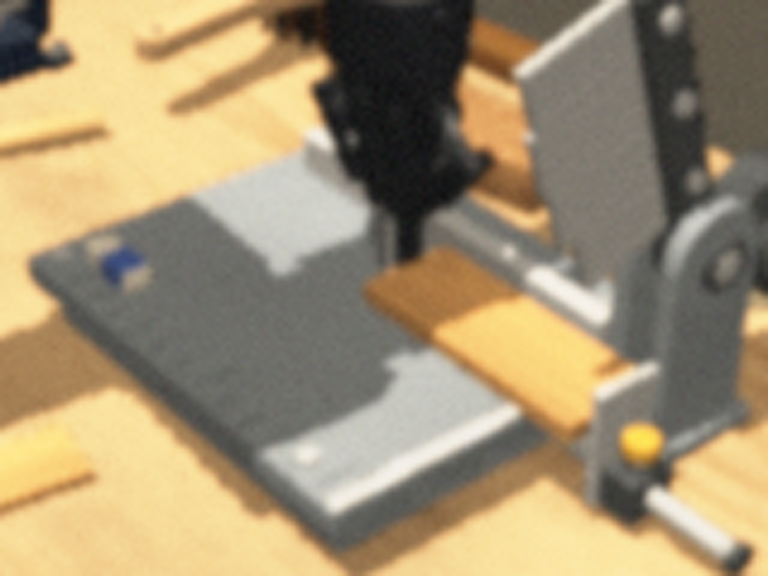

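>>> arm_command(
  targets=[
    {"dp": [0, 0.001, 0], "turn": [0, 0, 0], "grip": -1},
    {"dp": [0, 0, 0], "turn": [0, 0, 0], "grip": -1},
  ],
)

```text
clock: 20.4
position: [0.6438, 0.0165, 0.2313]
ee_rot: [-0.005, 0.708, -0.009, -0.706]
contact_force: [-0.4, 0.4, 0.1]
width: 0.0001
```

>>> arm_command(
  targets=[
    {"dp": [0, 0.001, 0], "turn": [0, 0, 0], "grip": -1},
    {"dp": [0, 0, 0], "turn": [0, 0, 0], "grip": -1},
  ],
)

```text
clock: 20.6
position: [0.6438, 0.0154, 0.2314]
ee_rot: [-0.005, 0.708, -0.009, -0.706]
contact_force: [-0.3, -0.3, -0.3]
width: -0.0003
```

>>> arm_command(
  targets=[
    {"dp": [0, 0.001, 0], "turn": [0, 0, 0], "grip": -1},
    {"dp": [0, 0, 0], "turn": [0, 0, 0], "grip": -1},
  ],
)

```text
clock: 20.8
position: [0.6437, 0.0147, 0.2314]
ee_rot: [-0.005, 0.708, -0.008, -0.706]
contact_force: [1.1, 1.3, 0.8]
width: -0.0
```

```bash
python3 t4.py t19;python3 t3.py s19
```

```text
[0.6437 0.0147 0.2314] [1.1  1.3  0.79] 20.8
[0.6437 0.0147 0.2314] [-0.19  1.51 -0.62] 20.85 -8.999675247326855e-05
```

View pics/t19.png

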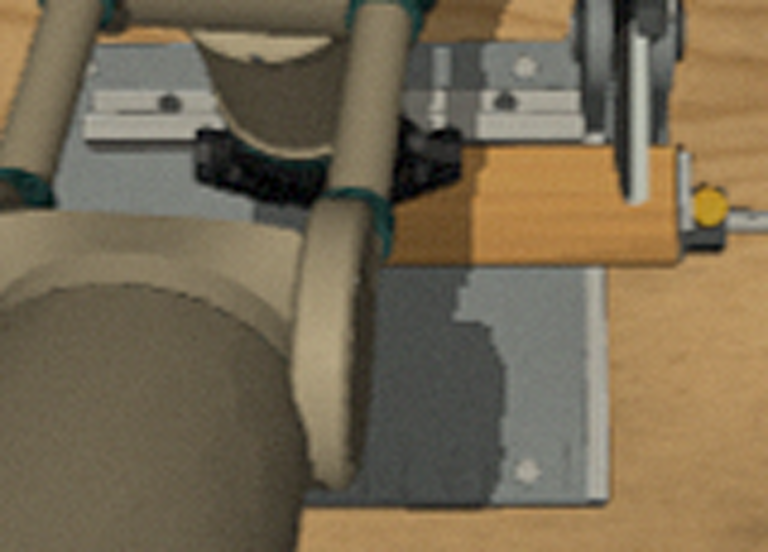

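View pics/s19.png

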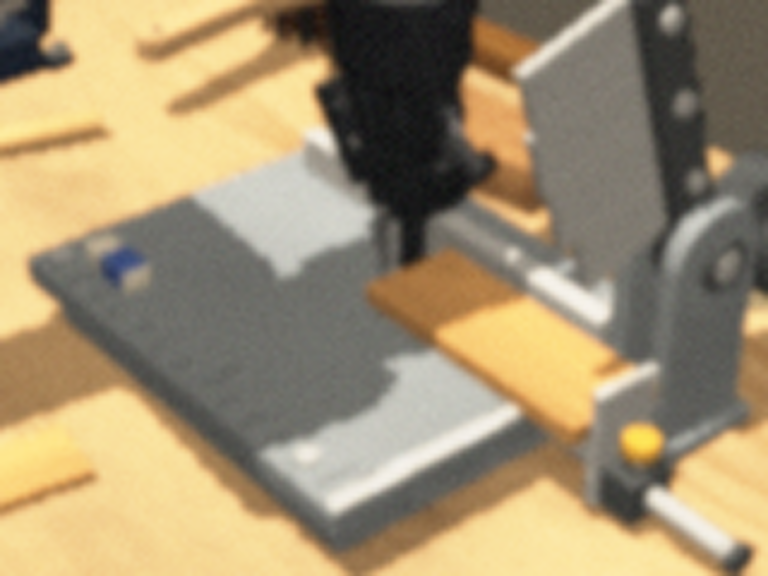

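>>> arm_command(
  targets=[
    {"dp": [0, 0.001, 0], "turn": [0, 0, 0], "grip": -1},
    {"dp": [0, 0, 0], "turn": [0, 0, 0], "grip": -1},
  ],
)

```text
clock: 21.1
position: [0.6437, 0.0143, 0.2314]
ee_rot: [-0.006, 0.708, -0.008, -0.706]
contact_force: [-0.4, 4.5, 0.6]
width: 0.0001
```

>>> arm_command(
  targets=[
    {"dp": [0, 0.001, 0], "turn": [0, 0, 0], "grip": -1},
    {"dp": [0, 0, 0], "turn": [0, 0, 0], "grip": -1},
  ],
)

```text
clock: 21.3
position: [0.6436, 0.0139, 0.2314]
ee_rot: [-0.006, 0.708, -0.008, -0.706]
contact_force: [-0.4, 7.4, -0.3]
width: 0.0002
```

>>> arm_command(
  targets=[
    {"dp": [0, -0.005, 0], "turn": [0, 0, 0], "grip": -1},
    {"dp": [0, -0.015, 0], "turn": [0, 0, 0], "grip": -1},
    {"dp": [-0.03, 0, 0], "turn": [0, 0, 0], "grip": -1},
    {"dp": [-0.04, 0, 0], "turn": [0, 0, 0], "grip": -1},
    {"dp": [-0.04, 0, 0.04], "turn": [0, 0, 0], "grip": 0},
    {"dp": [-0.03, 0, 0.045], "turn": [0, 0, 0], "grip": 0},
    {"dp": [0, 0, 0.045], "turn": [0, 0, 0], "grip": 0},
    {"dp": [0, 0, 0.045], "turn": [0, 0, 0], "grip": 0},
  ],
)

```text
clock: 22.1
position: [0.4755, 0.0367, 0.3652]
ee_rot: [-0.004, 0.709, -0.009, -0.705]
contact_force: [0.6, 0.1, 0.1]
width: 0.0423
```

>>> arm_command(
  targets=[
    {"dp": [0, 0, 0.045], "turn": [0, 0, 0], "grip": 0},
    {"dp": [0, 0, 0.03], "turn": [0, 0, 0], "grip": 0},
    {"dp": [0, 0, 0], "turn": [0, 0, 0], "grip": 0},
  ],
)

```text
clock: 22.4
position: [0.3975, 0.0384, 0.3638]
ee_rot: [0.004, -0.707, 0.009, 0.707]
contact_force: [0.3, 0.4, -0.0]
width: 0.0425
```

```bash
python3 t4.py t20;python3 t3.py s20; python3 - <<'E'
from meas import *
im=cv2.imread("pics/t20_full.png")[:,:,::-1].copy()
w,r=strip(im,(260,166,334,200));print(r,cv2.boxPoints(r).round(1).tolist())
E
```

```text
[0.3975 0.0384 0.3638] [ 0.35  0.41 -0.03] 22.4
[0.4001 0.0382 0.3643] [-0.02 -0.   -0.53] 22.45 0.04291756353774266
((637.6203002929688, -57.76097869873047), (131.30593872070312, 73.80204010009766), 88.8170166015625) [[599.4000244140625, -122.5999984741211], [673.2000122070312, -124.19999694824219], [675.9000244140625, 7.099999904632568], [602.0999755859375, 8.600000381469727]]
```

View pics/t20.png

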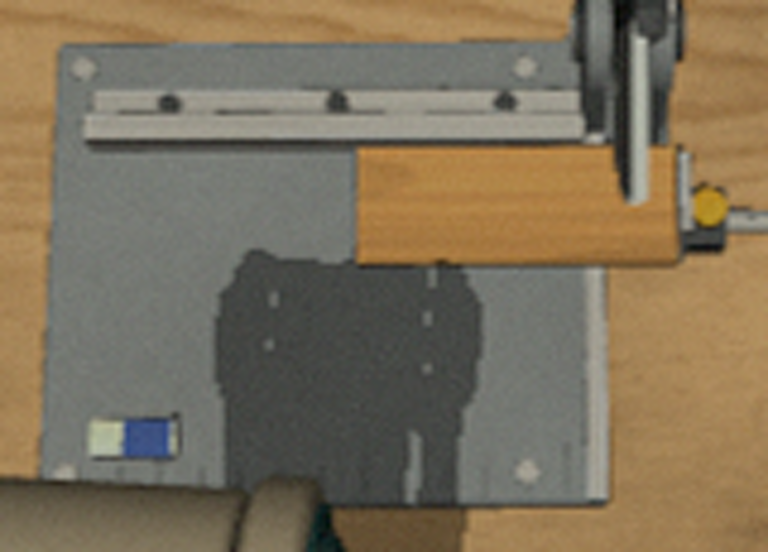

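View pics/s20.png

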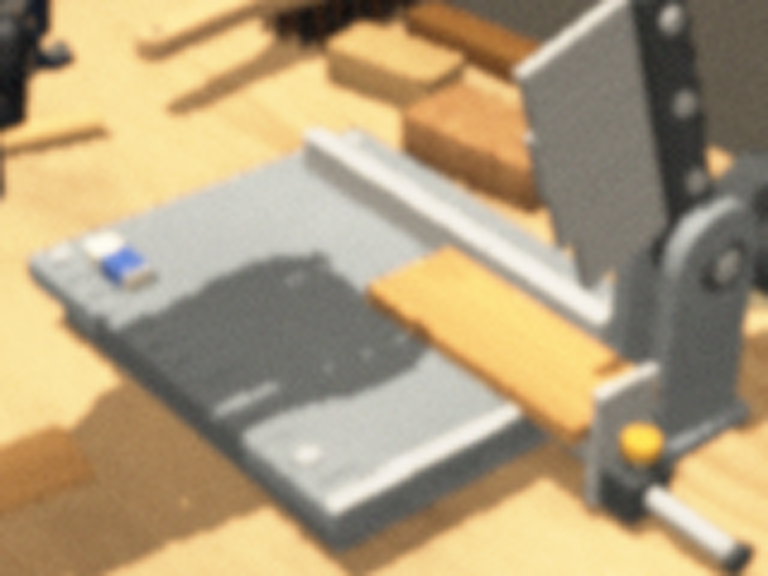

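>>> arm_command(
  targets=[
    {"dp": [0, 0.02, -0.035], "turn": [0, 0, 0], "grip": 0},
    {"dp": [0, 0.02, -0.035], "turn": [0, 0, 0], "grip": 0},
    {"dp": [0, 0.02, -0.035], "turn": [0, 0, 0], "grip": 0},
    {"dp": [0.02, 0.02, -0.035], "turn": [0, 0, 0], "grip": 0},
    {"dp": [0.04, 0, 0], "turn": [0, 0, 0], "grip": 0},
    {"dp": [0.04, 0, 0], "turn": [0, 0, 0], "grip": 0},
    {"dp": [0.02, 0, 0], "turn": [0, 0, 0], "grip": 0},
    {"dp": [0, 0, 0], "turn": [0, 0, 0], "grip": 0},
  ],
)

```text
clock: 23.3
position: [0.5408, -0.0455, 0.2408]
ee_rot: [0.005, -0.705, 0.008, 0.709]
contact_force: [-0.4, 0.1, 0.4]
width: 0.0422
```

>>> arm_command(
  targets=[
    {"dp": [0.008, 0, 0], "turn": [0, 0, 0], "grip": 0},
    {"dp": [0.0035, 0, 0], "turn": [0, 0, 0], "grip": 0},
    {"dp": [0, 0, -0.02], "turn": [0, 0, 0], "grip": 0},
    {"dp": [0, 0, -0.02], "turn": [0, 0, 0], "grip": 0},
    {"dp": [0, 0, -0.01], "turn": [0, 0, 0], "grip": 0},
    {"dp": [0, 0, -0.004], "turn": [0, 0, 0], "grip": 0},
    {"dp": [0, 0, -0.004], "turn": [0, 0, 0], "grip": 0},
    {"dp": [0, 0, 0], "turn": [0, 0, 0], "grip": 0},
  ],
)

```text
clock: 24.1
position: [0.5985, -0.0465, 0.2333]
ee_rot: [-0.005, 0.708, -0.008, -0.706]
contact_force: [0.4, 0.8, -0.5]
width: 0.0428
```

```bash
python3 t3.py s21
```

```text
[ 0.5985 -0.0465  0.2333] [ 0.37  0.76 -0.5 ] 24.1 0.04278062540733421
```

View pics/s21.png

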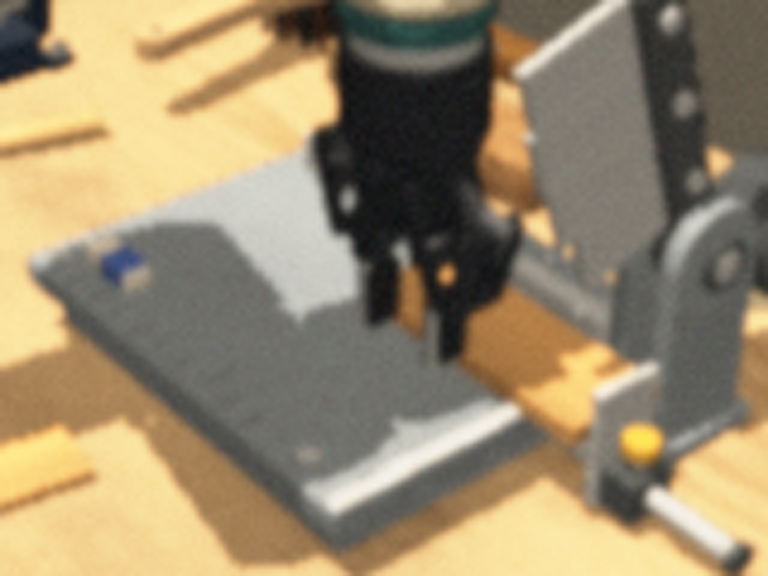

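>>> arm_command(
  targets=[
    {"dp": [0.0045, 0, 0], "turn": [0, 0, 0], "grip": 0},
    {"dp": [0, 0, -0.002], "turn": [0, 0, 0], "grip": 0},
    {"dp": [0, 0, -0.0015], "turn": [0, 0, 0], "grip": 0},
    {"dp": [0, 0, 0], "turn": [0, 0, 0], "grip": 0},
  ],
)

```text
clock: 24.55
position: [0.6023, -0.0467, 0.2286]
ee_rot: [-0.005, 0.708, -0.009, -0.706]
contact_force: [-0.4, -0.7, 0.0]
width: 0.0426
```

>>> arm_command(
  targets=[
    {"dp": [0, 0, -0.001], "turn": [0, 0, 0], "grip": 0},
    {"dp": [0, 0, 0], "turn": [0, 0, 0], "grip": 0},
  ],
)

```text
clock: 24.75
position: [0.6029, -0.0467, 0.2286]
ee_rot: [-0.005, 0.707, -0.008, -0.707]
contact_force: [-1.4, -0.2, -0.3]
width: 0.0427
```

>>> arm_command(
  targets=[
    {"dp": [0, 0, -0.001], "turn": [0, 0, 0], "grip": 0},
    {"dp": [0, 0, 0], "turn": [0, 0, 0], "grip": 0},
  ],
)

```text
clock: 24.95
position: [0.6033, -0.0467, 0.2285]
ee_rot: [0.005, -0.707, 0.008, 0.707]
contact_force: [-3.5, -1.7, 3.1]
width: 0.0424
```

>>> arm_command(
  targets=[
    {"dp": [0, 0, -0.001], "turn": [0, 0, 0], "grip": 0},
    {"dp": [0, 0, 0], "turn": [0, 0, 0], "grip": 0},
  ],
)

```text
clock: 25.15
position: [0.6037, -0.0467, 0.2285]
ee_rot: [0.005, -0.706, 0.008, 0.708]
contact_force: [-5.6, -0.2, 3.7]
width: 0.0427
```

>>> arm_command(
  targets=[
    {"dp": [0, 0, 0.005], "turn": [0, 0, 0], "grip": 0},
    {"dp": [0, 0, 0.015], "turn": [0, 0, 0], "grip": 0},
    {"dp": [-0.03, 0, 0.03], "turn": [0, 0, 0], "grip": 0},
    {"dp": [-0.04, 0, 0.04], "turn": [0, 0, 0], "grip": 0},
    {"dp": [-0.04, 0, 0.045], "turn": [0, 0, 0], "grip": 0},
    {"dp": [-0.03, 0, 0.045], "turn": [0, 0, 0], "grip": 0},
    {"dp": [0, 0, 0.025], "turn": [0, 0, 0], "grip": 0},
    {"dp": [0, 0, 0], "turn": [0, 0, 0], "grip": 0},
  ],
)

```text
clock: 25.95
position: [0.4129, -0.0419, 0.3558]
ee_rot: [-0.005, 0.709, -0.009, -0.705]
contact_force: [0.3, 1.4, -0.4]
width: 0.0424
```

```bash
python3 t4.py t22;python3 - <<'E'
from meas import *
im=manip.get_image("scene");cv2.imwrite("pics/s22.png",cv2.resize(im[170:270,300:430,::-1],None,fx=6,fy=6,interpolation=cv2.INTER_CUBIC))
im=cv2.imread("pics/t22_full.png");g=im.astype(int)
# front edge and rear edge rows of the strip by saturation threshold, subpixel
hsv=cv2.cvtColor(im,cv2.COLOR_BGR2HSV)[:,:,1].astype(float)
for f in("t12_full","t20_full","t22_full"):
    h=cv2.cvtColor(cv2.imread(f"pics/{f}.png"),cv2.COLOR_BGR2HSV)[:,:,1].astype(float)
    out=[]
    for c in ((255,280,305) if f=="t12_full" else (285,300,315,324)):
        pr=h[164:205,c-3:c+4].mean(1); m=100
        up=np.where((pr[:-1]<m)&(pr[1:]>=m))[0]; dn=np.where((pr[:-1]>=m)&(pr[1:]<m))[0]
        u=up[0]; d=dn[-1] if len(dn) else -1
        ru=164+u+(m-pr[u])/(pr[u+1]-pr[u]); rd=164+d+(pr[d]-m)/(pr[d]-pr[d+1])
        a,b=cast("top",[(c,ru),(c,rd)],.062); out.append((a[:2].round(4).tolist(),b[:2].round(4).tolist()))
    print(f,out)
E
```

```text
[ 0.4129 -0.0419  0.3558] [ 0.27  1.44 -0.43] 25.95
t12_full [([0.6768, 0.0647], [0.6151, 0.0642]), ([0.6759, 0.0044], [0.6138, 0.0048]), ([0.6747, -0.0559], [0.6132, -0.0547])]
t20_full [([0.6751, -0.0076], [0.6135, -0.0071]), ([0.6744, -0.0438], [0.6128, -0.0428]), ([0.6739, -0.08], [0.6121, -0.0785]), ([0.6736, -0.1017], [0.6117, -0.1])]
t22_full [([0.6756, -0.0076], [0.6136, -0.0071]), ([0.6749, -0.0438], [0.6132, -0.0428]), ([0.674, -0.08], [0.6126, -0.0785]), ([0.6742, -0.1017], [0.6119, -0.1])]
```

View pics/t22.png

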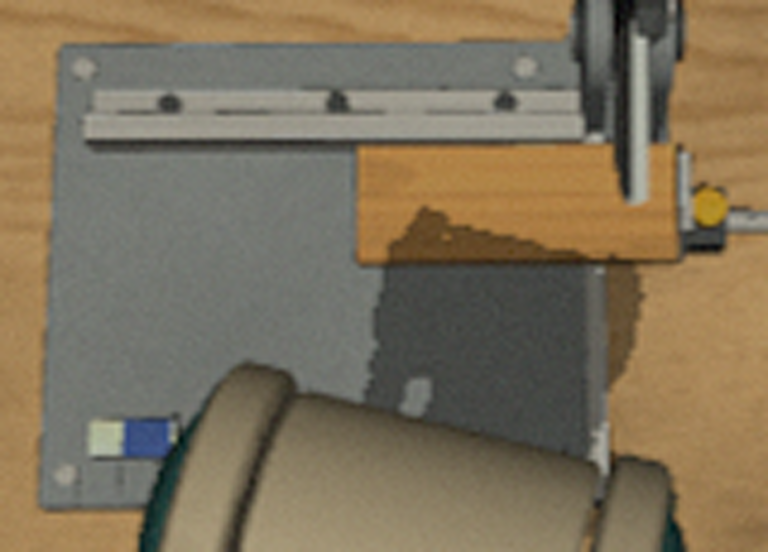

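View pics/s22.png

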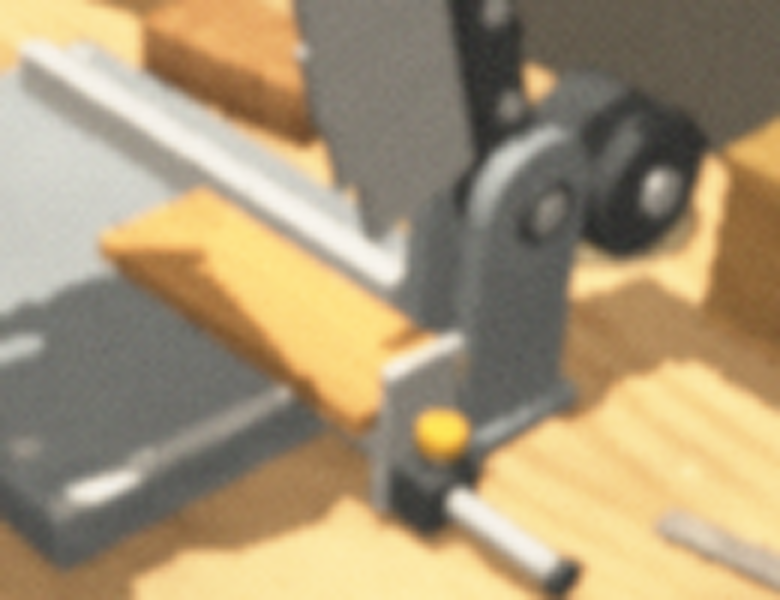

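```bash
python3 - <<'E'
from meas import *
for f in("t20_full","t22_full"):
    h=cv2.cvtColor(cv2.imread(f"pics/{f}.png"),cv2.COLOR_BGR2HSV)[:,:,1].astype(float)
    for r0,r1 in((172,177),(177,182),(182,190)):
        pr=h[r0:r1,265:300].mean(0);m=100;u=np.where((pr[:-1]<m)&(pr[1:]>=m))[0][0]
        c=265+u+(m-pr[u])/(pr[u+1]-pr[u]);print(f,r0,cast("top",[(c,(r0+r1)/2)],.062).round(4))
t0=cv2.imread("pics/top2.png");t1=cv2.imread("pics/t22_full.png");t00=cv2.imread("pics/top0.png")
# stop shift: template match knob+stop; eraser
for nm,(x0,y0,x1,y1) in{"stop":(343,168,375,198),"eraser":(220,225,244,238)}.items():
    T=t0[y0:y1,x0:x1];S=t1[y0-3:y1+3,x0-3:x1+3];R=cv2.matchTemplate(S,T,cv2.TM_CCOEFF_NORMED);print(nm,cv2.minMaxLoc(R)[1],cv2.minMaxLoc(R)[3],"(3,3)=unmoved")
E
```

```text
t20_full 172 [[0.6636 0.007  0.062 ]]
t20_full 177 [[0.6511 0.0071 0.062 ]]
t20_full 182 [[0.635  0.0073 0.062 ]]
t22_full 172 [[0.6636 0.007  0.062 ]]
t22_full 177 [[0.6511 0.007  0.062 ]]
t22_full 182 [[0.635  0.0072 0.062 ]]
stop 0.5395960807800293 (3, 3) (3,3)=unmoved
eraser 0.8300094604492188 (3, 3) (3,3)=unmoved
```

```bash
python3 - <<'E'
from rig import manip
print(manip.get_state()["contact_force"].round(1));print(manip.sign_off())
E
```

```text
[ 1.6  0.2 -0.5]
the job is handed in; nothing more can be done
None
```

I pushed the blade arm up from under its handle with closed fingers. It fell back past its balance point and has stayed raised in every picture since. I then slid the strip against the fence, along to the length stop, and once more lightly against the fence. The job was handed in at about 26 s.

**Last checks:**
- **Strip on the fence:** the strip's rear edge runs parallel to the fence, and the measured gap is within about 0.5 mm. The last push on it was about 6 N.
- **Strip on the stop:** I felt the stop at up to about 7 N, well under the 30 N that would shift it. The strip's left end did not move (within 0.1 mm) during the final fence push.
- **Stop and eraser:** image matching puts both exactly where they were. The match score for the stop was only 0.54, because the strip now covers part of that view, so that check is weak.
- **Cut pieces:** I did not re-measure them; the tool never went near the bench there.

**What did not go to plan:** on the first tilt of the tool, the last joint reached its range limit of -2.7 rad. I turned the tool half round in free air and carried on; it touched nothing.

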